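# Clamp a blank on the inclined inspection stage with its drop-in handle pin

## Robot

A 7-joint arm with a two-finger parallel gripper is mounted at the origin on a cart in front of the work surface, level with it; the furniture and walls round the work are solid. World frame = base frame: x ahead of the robot, y to its left, z up, the work surface at z = 0. Lengths are in m, angles in rad, forces in N, time in s.
With the tool pointing down it reaches from about 0.4 to 0.875 m from the base axis. Payload 19.3 kg.
Tool frame: the origin (TCP) lies at the very end of the fingers, on their centre line; the grasp point (between the pads) lies 19 mm behind it; z points along the fingers, y is the line along which they close (so a half turn about z gives the same grasp; the last joint's range is limited). The gripper opens to 85 mm and grips with 20 to 120 N. Pads are 22 mm wide; open, the fingers measure 114 mm over their backs; the gripper's body (76 mm by 85 mm) begins 54 mm behind the grasp point. The pads swing forward as they close: fully open they stand 13 mm farther back than shut.
Start: joints at [1.062, 0.521, -0.036, 1.599, 0.021, 1.021, -0.113], TCP at [0.266, -0.566, 0.231] pointing down, gripper open.
Joint ranges: [-2.91, 2.91], [-0.3, 2.13], [-1.5, 1.42], [0.17, 2.43], [-1.26, 4.41], [0.16, 1.93], [-2.52, 2.52]. Speed limits (rad/s): [1.89, 1.89, 2.39, 2.39, 3.01, 3.01, 3.01].

## Interface

Orientations are given as [roll, pitch, yaw] about the fixed x, y, z axes, in that order (R = Rz(yaw) Ry(pitch) Rx(roll)).
In Python, from workcell import bot gives the robot as it stands.
- The arm moves only by the shell command python3 -m crank 'ROWS' [FORCE]. ROWS is a JSON object of lists of equal length, an entry for each row: "travel": the shift along the world's x, y, z in cm, a list of three; "turn": the turn, a rotation vector about the world's x, y, z in degrees, a list of three; "gripper": the closure, from 0 (fully open) to 1 (shut). A call has exactly 5 rows; each row is the pose to reach, as a shift and turn from the pose commanded when the call began; what a row does not reach only later rows make up. A row lasts 1/10 s, in which the tool goes at most 50 mm and 8.59 degrees, less where a joint would pass 70% of its speed; a pose out of reach is approached as far as the arm can. A call with a gripper value outside its range is refused whole. The fingers move at their own pace and stop on an object; FORCE is the grip in N (left out, the last holds). Time passes only in rows, so rows that repeat a pose let the fingers close, or fill a call up. It gives the time, the measured TCP pose, the force, the opening and the grip force at its end, in the units of the state.
- bot.observe(): the state, without advancing time (a new reading comes with each control period).
- bot.grab_frame(name): name is "scene" or "top" or "wrist"; returns a dict with "pixels" (384x512x3 uint8, red, green, blue), "fx", "fy", "cx", "cy" (pixels), "extrinsics" (4x4, takes a point from world to camera coordinates). Camera axes: x right, y down, z forward; pixel columns grow to the right and rows downward; lengths in m; the calibration is good to about 2 mm. The wrist camera is an equidistant fisheye: a pixel r from the principal point sees the ray r / f radians off the axis. A picture is of the moment at which its call begins. There is no depth.
- bot.job_done(): hands the job in; it is judged then, once.
The state is a dict: "clock": time; "qpos": joint angles; "qd": joint speeds; "joint_efforts": joint torques, N m; "position": TCP position; "tool_rot": TCP orientation; "force": force on the tool from outside, world axes, zero at the start; "moment": the same for the moment, N m; "grip_width": finger opening in m; "finger_force": force on a finger pad.
Only numpy, scipy, OpenCV 4.12 (cv2) and the standard library are available. Lean on these libraries where they do the work, as an engineer would, in place of code of your own. Each camera call takes 0.05 s, during which the arm holds its last target. There are 200 camera calls.

## Task

Lay the larger blank flat on the inclined stage against its two dowels, then put the handle pin through the slot in the stage's cover plate, feel for the hole in the sliding jaw hidden beneath and seat the pin fully home. With the pin, push the jaw down the slope until it holds the blank firmly against both dowels, and leave the pin standing in the jaw. Do not disturb the other things on the table.

Things in the scene. Friction and masses are not known exactly. Their poses are not given: they have to be found in the camera images.
- stage: Inclined stage, fixed on the table: grey base plate 216x132 mm on two cheeks carrying a bare aluminium deck that slopes up away from its front at 30 degrees. Origin on the table under the deck's origin, z up, x level in the up-slope direction. Highest part about 155 mm.
- deck: Frame of the sloping deck (212x112 mm). Origin on its face at the centre of the seated blank; x up the slope, y along the level width, z square out of the deck (30 deg from vertical, toward the stage's low front). Two steel dowels, 12 mm thick, 14 mm proud, stand at x -24.7, y +/-24.7 mm. Steel cover plate over the jaw: x 45 to 131, y +/-45 mm, its top at z 30 mm.
- slot (a point): Centre of the slot in the cover plate, at its top face (deck x 88, y 0, z 30 mm). The slot runs along deck x: 58x17 mm, plate 6 mm. Under it a dark sliding jaw 42 mm wide, its top 7 mm below the plate's, with one 16 mm hole right through, 42 mm behind its front face; the hole starts somewhere from deck x 83 to 107 mm. The jaw slides along deck x, stays where left and yields to about 5 N.
- holder: Dark steel block 64x64x34 mm with a foot 88x64x6 mm, fixed, with an upright 17 mm hole in its top in which the handle pin stands. Origin under its centre, z up.
- handle_pin: Handle pin, 96 mm long, 90 g, standing tip down in the holder. Origin at the tip's end, z along the pin to the handle. Steel shank 14 mm thick from 0 to 28 mm, its tip tapered to 9 mm over the last 3 mm; collar 30 mm across from 28 to 34 mm; black round handle 22 mm thick from 34 to 96 mm. Seated fully home, the collar rests on the cover plate.
- large_blank: The larger blank: turned aluminium disc 58 mm across, 10 mm thick, lying flat on the table. Origin at the centre of its underside, z along its axis. Takes its place on the deck with its origin at the deck's origin.
- small_blank: Smaller aluminium blank 50 mm across, 12 mm thick, not wanted here: leave it. Origin under its centre.
- dish: Shallow clear dish 55 mm across, 13 mm high; leave it. Origin under its centre.
- marker: Marker pen lying on the table, 135 mm long, 17 mm thick; leave it. Origin under its middle, y along it.
Mind the look-alikes: they are no part of the job. Leave any black or purple look-alike of the large_blank alone.

How it is judged:
By the outcome, as a careful person would: the job done as asked, in the order asked, and still so for the second after the job is handed in, with the robot touching nothing.
It also fails if it takes over 72 s, if anything falls off the work surface, if the arm or the gripper's body presses on something with over 40 N, if the wrist force passes 120 N, or if a joint passes its speed limit or range.

## Working session

There is one attempt and no reset: what is moved stays moved. The work goes in short steps, Python scripts to look and compute and a shell command to move; the robot and the scene stay as the last step left them, time stands still between calls to the robot, and variables do not carry over. Pictures are saved under pics/ and viewed, at most 10 in all, crops included, and the job is handed in when it is done.

```bash
ls; mkdir -p pics; python3 - <<'E'
from workcell import bot
import cv2
s=bot.observe();print(s)
a=[]
for n in("scene","top"):
    f=bot.grab_frame(n);p=f["pixels"][:,:,::-1]
    cv2.imwrite(f"pics/{n}0.png",p)
    cv2.imwrite(f"pics/{n}0b.png",cv2.resize(p,(800,600),interpolation=cv2.INTER_CUBIC))
    print(n,f["fx"],f["cx"],f["cy"],f["extrinsics"])
E
```

```text
pics
{'clock': 0.0, 'qpos': array([ 1.06177492,  0.52203987, -0.03634952,  1.59999808,  0.02118937,
        1.02107883, -0.11281611]), 'qd': array([-0.00051537, -0.00216646,  0.00027045, -0.00082362,  0.0004318 ,
        0.0009457 ,  0.00034531]), 'joint_efforts': array([-5.32957856e-04, -9.27073431e+01,  1.97980665e+00, -3.69916499e+01,
        1.77816855e-02,  8.29364522e-03,  1.58569155e-04]), 'position': array([ 0.26538619, -0.56549164,  0.23071291]), 'tool_rot': array([-3.14045455e+00,  6.04464037e-05,  4.38808795e-01]), 'force': array([ 0.23274651,  0.54806994, -0.18749596]), 'moment': array([ 0.0405301 , -0.04013688, -0.07023755]), 'finger_force': 0.0, 'grip_width': 0.08545925459894485}
scene 429.8589491241426 261.904116391027 196.69617007937754 [[ 0.99853696  0.05398532  0.00308456 -0.51817394]
 [ 0.02370424 -0.38574701 -0.92230003  0.09639393]
 [-0.04860081  0.92102379 -0.38646233  1.27350264]
 [ 0.          0.          0.          1.        ]]
top 405.80239818669264 262.4029611267116 198.00757371871202 [[-8.13617296e-05 -9.99949924e-01 -1.00071737e-02 -1.34777402e-02]
 [-9.89027064e-01  1.55886899e-03 -1.47726223e-01  5.41164244e-01]
 [ 1.47734425e-01  9.88534637e-03 -9.88977664e-01  1.27966832e+00]
 [ 0.00000000e+00  0.00000000e+00  0.00000000e+00  1.00000000e+00]]
```

View pics/scene0b.png

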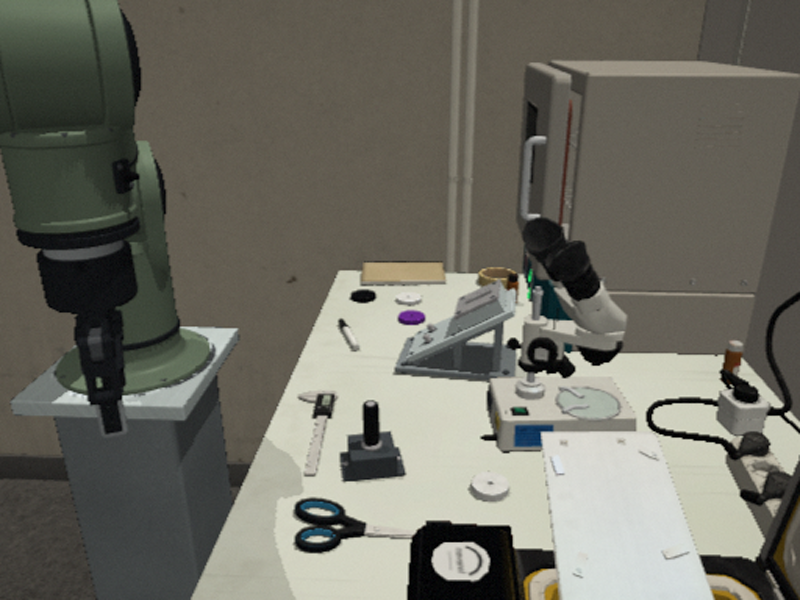

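View pics/top0b.png

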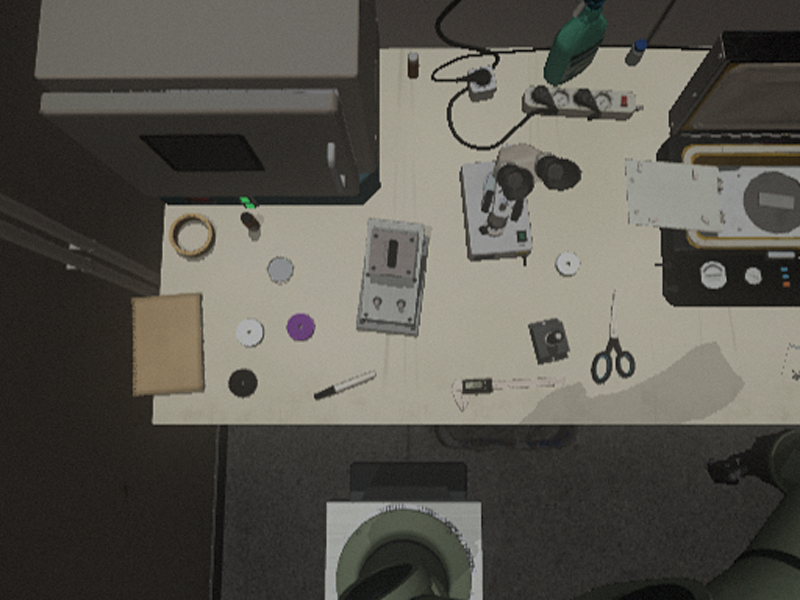

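The pale discs at top (249,332) and (568,264) (800-px scale) are the two blank candidates. The purple disc (301,327) and the black one (243,382) are look-alikes, and the clear one at (280,269) is the dish. I'll compare diameters and check them in an enlarged crop.

```bash
cat > h.py <<'E'
import numpy as np,cv2
from workcell import bot
def ray(f,u,v):
    E=f["extrinsics"];R=E[:3,:3];c=-R.T@E[:3,3]
    return c,R.T@np.array([(u-f["cx"])/f["fx"],(v-f["cy"])/f["fy"],1])
def onz(f,u,v,z):
    c,d=ray(f,u,v);return c+d*(z-c[2])/d[2]
def proj(f,P):
    P=np.atleast_2d(P);E=f["extrinsics"];q=P@E[:3,:3].T+E[:3,3]
    return np.c_[q[:,0]/q[:,2]*f["fx"]+f["cx"],q[:,1]/q[:,2]*f["fy"]+f["cy"]]
E
python3 - <<'E'
from h import *
import pickle
f=bot.grab_frame("top");g=bot.grab_frame("scene")
pickle.dump((f,g),open("fr.pkl","wb"))
p=f["pixels"][:,:,::-1]
def crop(p,u,v,w,h,s): return cv2.resize(p[v:v+h,u:u+w],(w*s,h*s),interpolation=cv2.INTER_CUBIC)
# row1: left blanks (140..215,160..265)  stage (220..280,130..220)
a=crop(p,140,160,66,60,6); b=crop(p,335,155,66,60,6)
c=crop(p,225,135,50,88,6)[:528]; 
im=np.zeros((600,796,3),np.uint8)
im[:360//1,:396]=a
im[:360,400:796]=b
cv2.imwrite("pics/c1.png",im[:360])
im=np.zeros((600,800,3),np.uint8)
im[:528,:300]=c
d=crop(p,330,195,42,45,6); im[:270,310:562]=d
gp=g["pixels"][:,:,::-1]
e=crop(gp,245,175,96,70,5); im[275:575,310:790]=cv2.resize(e,(480,350))[:300]
cv2.imwrite("pics/c2.png",im)
# subpixel discs: threshold per local
for n,(u,v) in dict(A=(159,212.5),B=(363.5,169)).items():
    z=f["pixels"][int(v)-20:int(v)+20,int(u)-20:int(u)+20]
    print(n,onz(f,u,v,.01))
E
```

```text
A [0.49757131 0.32951266 0.01      ]
B [ 0.64351095 -0.35280166  0.01      ]
```

View pics/c1.png

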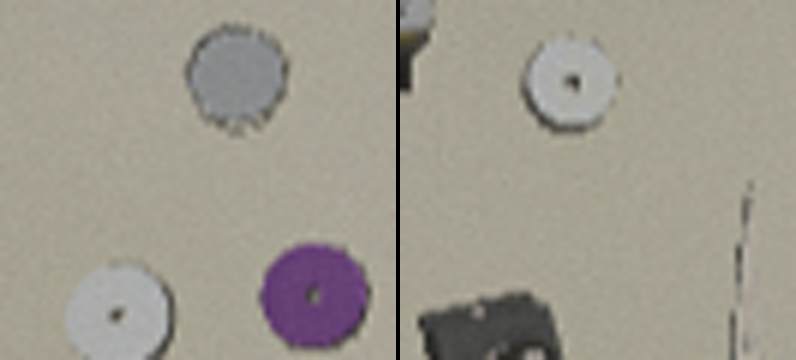

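View pics/c2.png

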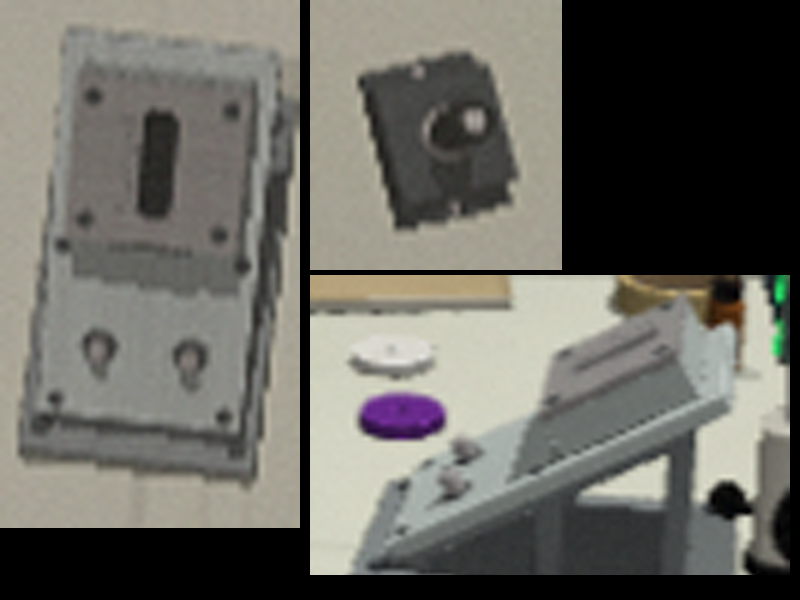

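Left disc is ~17.3 px across and the right ~14.8 px (ratio 1.17 = 58/50), so the large blank is the left silver one at top raw pixel (159.1, 212.1). Purple is the same size but is a look-alike. I've read the slot ends, cover corners and screws, and now fit the stage pose.

```bash
cat >> h.py <<'E'
C30,S30=np.cos(np.pi/6),.5
def deckT(p):  # x,y,h,yaw
    x,y,h,a=p;ca,sa=np.cos(a),np.sin(a)
    X=np.array([C30*ca,C30*sa,S30]);Z=np.array([-S30*ca,-S30*sa,C30]);Y=np.cross(Z,X)
    T=np.eye(4);T[:3,:3]=np.c_[X,Y,Z];T[:3,3]=[x,y,h];return T
def dk(p,P):
    T=deckT(p);return np.atleast_2d(P)@T[:3,:3].T+T[:3,3]
E
python3 - <<'E'
from h import *
import pickle
from scipy.optimize import least_squares
f,g=pickle.load(open("fr.pkl","rb"))
tp=lambda U,V:((U+.5)/6-.5+225,(V+.5)/6-.5+135)
sc=lambda U,V:((U-310+.5)/5-.5+245,(V-275+.5)/5-.5+175)
W=.001
top=[((117,0,30),(162,110)),((59,0,30),(153,218)),((131,45,30),(80,68)),((131,-45,30),(250,88)),((45,45,30),(68,241)),((45,-45,30),(238,262))]
scn=[((117,0,30),(656,331)),((59,0,30),(578,371)),((45,45,30),(555,350)),((45,-45,30),(546,408)),((131,45,30),(684,299))]
def res(p):
    return np.r_[(proj(f,dk(p,np.array([a for a,_ in top])*W))-[tp(*b) for _,b in top]).ravel(),(proj(g,dk(p,np.array([a for a,_ in scn])*W))-[sc(*b) for _,b in scn]).ravel()]
r=least_squares(res,[.55,0,.06,0],loss='soft_l1');print(r.x,np.round(r.fun.reshape(-1,2),1).tolist())
np.save("stage.npy",r.x)
p=r.x
# overlay
pts=np.array([(131,45,30),(131,-45,30),(45,-45,30),(45,45,30),(117,0,30),(59,0,30)]+[(-24.7+6*np.cos(t),s*24.7+6*np.sin(t),z) for s in(1,-1) for z in(0,14) for t in np.linspace(0,6.28,9)])*W
out=[]
for F,(u,v,w,h),s in((f,(225,135,50,88),6),(g,(245,175,96,75),5)):
    im=cv2.resize(F["pixels"][v:v+h,u:u+w,::-1],None,fx=s,fy=s,interpolation=cv2.INTER_CUBIC)
    q=(proj(F,dk(p,pts))-[u,v]+.5)*s-.5
    for i,a in enumerate(q): cv2.circle(im,tuple(np.round(a).astype(int)),1,(0,0,255) if i<6 or (i-6)//9%2 else (0,255,0),-1)
    out.append(im)
H=600;im=np.zeros((H,800,3),np.uint8)
im[:out[0].shape[0],:300]=out[0][:,:300];im[:out[1].shape[0],310:790]=out[1]
cv2.imwrite("pics/ov.png",im)
# blank, holder
print("A",onz(f,159.1,212.1,.01),proj(g,onz(f,159.1,212.1,.01)))
d=lambda U,V:((U-310+.5)/6-.5+330,(V+.5)/6-.5+195)
print("handle top",onz(f,*d(476,121),.096+.006), "collar",onz(f,*d(443,130),.040))
sp=lambda U,V:((U+.5)/1.5625-.5,(V+.5)/1.5625-.5)
# ray intersect handle top using scene (371,404)
def tri(a,b):
    c1,d1=ray(f,*a);c2,d2=ray(g,*b)
    s=np.linalg.lstsq(np.c_[d1,-d2],c2-c1,rcond=None)[0];P=c1+d1*s[0];Q=c2+d2*s[1];return (P+Q)/2,P-Q
print(tri(d(476,121),sp(371,404)))
for q in [(362,82),(470,55),(518,180),(400,228)]: print(onz(f,*d(*q),.006))
E
```

```text
[ 0.57875375  0.026879    0.06359766 -0.10877316] [[0.1, -0.4], [0.1, -0.2], [-0.6, 0.6], [0.6, 0.4], [-0.5, -1.3], [0.0, -1.7], [0.7, -0.3], [-2.0, 0.2], [-0.3, 0.6], [-1.6, 1.0], [0.2, -1.5]]
A [0.49890606 0.3292302  0.01      ] [[261.29529575 188.92337527]]
handle top [ 0.47944856 -0.30591697  0.102     ] collar [ 0.48125548 -0.30196849  0.04      ]
(array([ 0.48072541, -0.30616848,  0.10018223]), array([-0.00214767, -0.00034677, -0.00015241]))
[ 0.51148682 -0.26529498  0.006     ]
[ 0.52646807 -0.32540756  0.006     ]
[ 0.45713665 -0.34935337  0.006     ]
[ 0.43085229 -0.28385725  0.006     ]
```

View pics/ov.png

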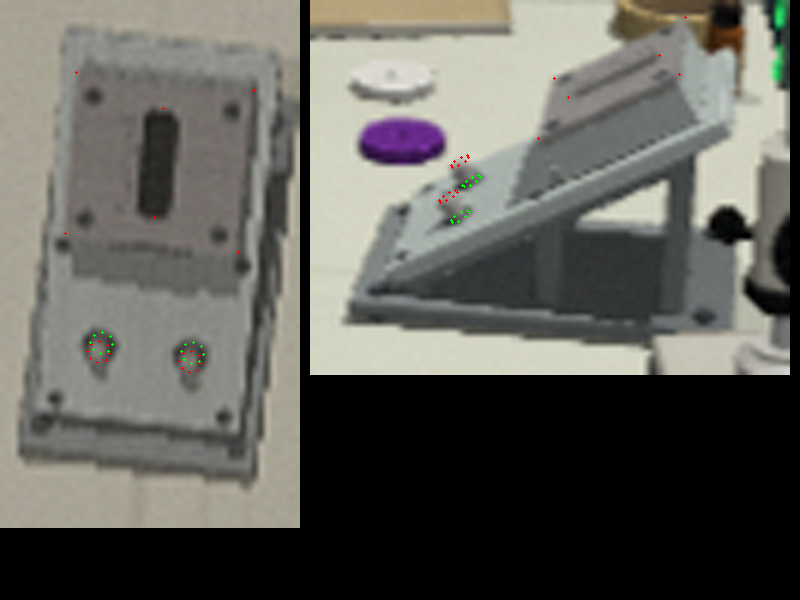

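The stage fit matches in the top image: yaw -0.109, h 63.6 mm, which agrees with the 155 mm high point. The blank projects to within 0.7 px in the scene view. Next I move over the blank.

```bash
python3 -m crank '{"travel":[[4,4,1],[8,8,2.5],[12,12,4],[16,16,5],[18.5,20,6]],"turn":[[0,0,-4],[0,0,-8],[0,0,-12],[0,0,-15],[0,0,-18]],"gripper":[0,0,0,0,0]}'
python3 -m crank '{"travel":[[0.5,4.5,0],[1,9,0],[1.5,13.5,0],[2,18,0],[2.5,22.5,0]],"turn":[[0,0,-3],[0,0,-6],[0,0,-9],[0,0,-12],[0,0,-13.4]],"gripper":[0,0,0,0,0]}'
python3 -m crank '{"travel":[[0.5,4.5,0],[1,9,0],[1.5,13.5,0],[2,18,0],[2.5,22.5,0]],"turn":[[0,0,0],[0,0,0],[0,0,0],[0,0,0],[0,0,0]],"gripper":[0,0,0,0,0]}'
python3 -m crank '{"travel":[[0,4.5,-1],[0,9,-3],[0,13.5,-6],[0,18,-9],[0,22.5,-12]],"turn":[[0,0,0],[0,0,0],[0,0,0],[0,0,0],[0,0,0]],"gripper":[0,0,0,0,0]}'

```

```text
clock: 0.7
position: [0.4344, -0.3873, 0.2855]
tool_rot: [3.142, -0.0, 0.122]
force: [1.0, -1.0, 0.5]
grip_width: 0.0853
finger_force: 0.0
clock: 1.2
position: [0.4578, -0.1621, 0.2853]
tool_rot: [3.142, -0.0, -0.111]
force: [1.6, 0.0, -0.2]
grip_width: 0.0854
finger_force: 0.0
clock: 1.7
position: [0.4828, 0.0629, 0.2854]
tool_rot: [-3.142, -0.0, -0.109]
force: [1.1, -0.8, 0.1]
grip_width: 0.0856
finger_force: 0.0
clock: 2.2
position: [0.4827, 0.2775, 0.1709]
tool_rot: [-3.141, -0.0, -0.109]
force: [0.4, 0.5, 0.2]
grip_width: 0.0854
finger_force: 0.0
```

```bash
python3 -m crank '{"travel":[[0.8,2,-2],[1.6,4,-4],[1.6,4.4,-6],[1.6,4.4,-6],[1.6,4.4,-6]],"turn":[[0,0,0],[0,0,0],[0,0,0],[0,0,0],[0,0,0]],"gripper":[0,0,0,0,0]}'
cat >> h.py <<'E'
def fproj(f,P):
    P=np.atleast_2d(P);E=f["extrinsics"];q=P@E[:3,:3].T+E[:3,3]
    n=np.linalg.norm(q[:,:2],axis=1)+1e-12;th=np.arctan2(n,q[:,2])
    return q[:,:2]/n[:,None]*(th*f["fx"])[:,None]+[f["cx"],f["cy"]]
def fray(f,u,v):
    E=f["extrinsics"];R=E[:3,:3];d=np.array([u-f["cx"],v-f["cy"]]);r=np.linalg.norm(d);th=r/f["fx"]
    return -R.T@E[:3,3],R.T@np.r_[d/r*np.sin(th),np.cos(th)]
def fonz(f,u,v,z):
    c,d=fray(f,u,v);return c+d*(z-c[2])/d[2]
E
python3 - <<'E'
from h import *
import pickle
f=bot.grab_frame("wrist");pickle.dump(f,open("w1.pkl","wb"))
s=bot.observe();print(s["position"],f["fx"],f["cx"],f["cy"],np.round(f["extrinsics"],3))
im=f["pixels"][:,:,::-1].copy()
t=np.linspace(0,6.28,30);q=fproj(f,np.c_[.499+.029*np.cos(t),.329+.029*np.sin(t),0*t+.01]);print(q.mean(0))
im=cv2.resize(im,(800,600),interpolation=cv2.INTER_CUBIC)
for a in q: cv2.circle(im,tuple(np.round((a+.5)*1.5625-.5).astype(int)),1,(0,0,255),-1)
cv2.imwrite("pics/w1.png",im)
E
```

```text
clock: 2.7
position: [0.4989, 0.3196, 0.1123]
tool_rot: [3.141, 0.0, -0.109]
force: [0.3, -0.5, 0.5]
grip_width: 0.0854
finger_force: 0.0
[0.49928873 0.31954021 0.11289222] 297.3186396354542 254.03673909966443 189.86703866905654 [[-0.11  -0.994  0.     0.372]
 [-0.942  0.104  0.318  0.432]
 [-0.316  0.035 -0.948  0.413]
 [ 0.     0.     0.     1.   ]]
[242.26877281 186.91887513]
```

View pics/w1.png

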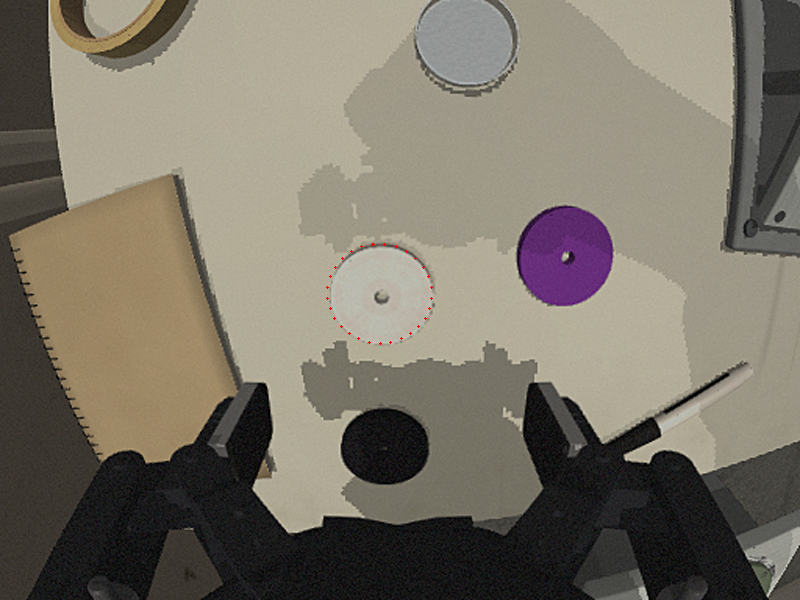

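The wrist view shows the silver blank with its hole at (381,296), within about 1 mm of the overlay, and it is clear of the purple and black look-alikes. I'll descend and grip.

```bash
python3 -m crank '{"travel":[[-0.1,0.9,-3],[-0.1,0.9,-6],[-0.1,0.9,-9],[-0.1,0.9,-11],[-0.1,0.9,-11.4]],"turn":[[0,0,0],[0,0,0],[0,0,0],[0,0,0],[0,0,0]],"gripper":[0,0,0,0,0]}' 40
python3 -m crank '{"travel":[[0,0,0],[0,0,0],[0,0,0],[0,0,0],[0,0,0]],"turn":[[0,0,0],[0,0,0],[0,0,0],[0,0,0],[0,0,0]],"gripper":[0.2,0.4,0.6,0.6,0.6]}' 40
python3 -c "
from h import *;print(bot.observe()['position'])"
```

```text
clock: 3.25
position: [0.4977, 0.3281, -0.0027]
tool_rot: [3.141, 0.001, -0.11]
force: [0.6, -0.7, 0.3]
grip_width: 0.0854
finger_force: 0.0
clock: 3.75
position: [0.4989, 0.3293, 0.0002]
tool_rot: [-3.14, -0.002, -0.11]
force: [-2.7, -2.4, 11.5]
grip_width: 0.0557
finger_force: 39.9
[4.98904969e-01 3.29265354e-01 1.51566469e-04]
```

```bash
python3 -m crank '{"travel":[[0,0,0.5],[0,0,1.5],[0,0,4],[0,0,6],[0,0,8]],"turn":[[0,0,0],[0,0,0],[0,0,0],[0,0,0],[0,0,0]],"gripper":[0.6,0.6,0.6,0.6,0.6]}'
python3 - <<'E'
from h import *
f=bot.grab_frame("wrist");s=bot.observe();print(s["position"],s["grip_width"],s["finger_force"],s["force"])
im=f["pixels"][180:384,100:400,::-1]
cv2.imwrite("pics/w2.png",cv2.resize(im,None,fx=2.5,fy=2.5,interpolation=cv2.INTER_CUBIC))
E
```

```text
clock: 4.25
position: [0.4982, 0.329, 0.0802]
tool_rot: [-3.141, -0.001, -0.109]
force: [-0.1, 0.2, -1.1]
grip_width: 0.0557
finger_force: 42.6
[0.4994621  0.32986681 0.08318914] 0.05539569325121027 42.56416082382202 [2.83001756 1.49356921 3.04437966]
```

View pics/w2.png

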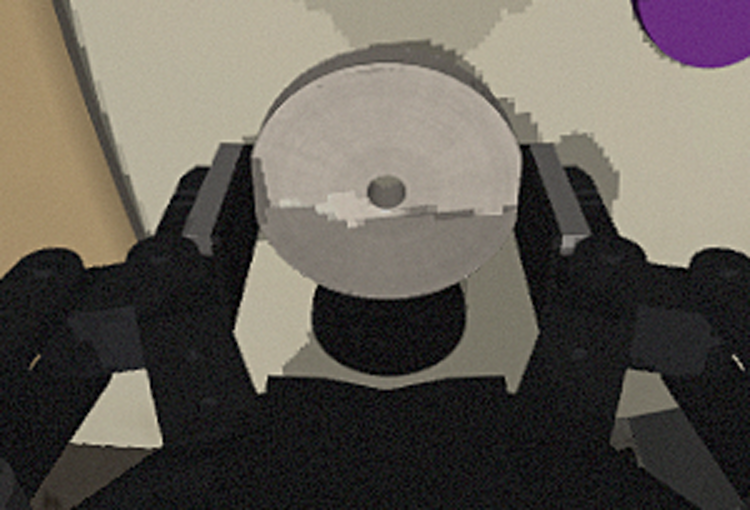

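The blank is held flat and centred between the pads, with its hole at crop (386,191). Next I compute its offset from the TCP and the route to the deck.

```bash
python3 - <<'E'
from h import *
f=bot.grab_frame("wrist");s=bot.observe();p=s["position"];print(p)
u,v=(386.5/2.5-.5+100,191.5/2.5-.5+180)
for z in(.008,.01,.012):
    P=fonz(f,u,v,p[2]+z);d=P-p;a=s["tool_rot"][2];print(d, "tool x",d[0]*np.cos(a)+d[1]*np.sin(a),"y",d[0]*np.sin(a)-d[1]*np.cos(a))
st=np.load("stage.npy");print(st)
for P in [(2,0,60),(2,0,15),(2,0,1)]: print(P,dk(st,np.array(P)*.001), "delta cm",100*(dk(st,np.array(P)*.001)-p))
print("rotvec deg", -30*np.array([-np.sin(st[3]),np.cos(st[3]),0]))
E
```

```text
[0.49939639 0.32984718 0.08167755]
[-0.00274853 -0.00050042  0.008     ] tool x -0.002677329277634731 y 0.0007979592246800549
[-0.00155136 -0.0006402   0.01      ] tool x -0.0014720527617336685 y 0.000806000315247947
[-0.00035419 -0.00077999  0.012     ] tool x -0.0002667762458326119 y 0.0008140414058157836
[ 0.57875375  0.026879    0.06359766 -0.10877316]
(2, 0, 60) [[0.55065286 0.02994774 0.11655919]] delta cm [[  5.12564713 -29.98994401   3.48816336]]
(2, 0, 15) [[0.57301989 0.02750517 0.07758804]] delta cm [[  7.3623497  -30.23420129  -0.40895096]]
(2, 0, 1) [[0.57997852 0.02674525 0.06546369]] delta cm [[  8.05821272 -30.31019244  -1.62138652]]
rotvec deg [ -3.25676366 -29.82270092  -0.        ]
```

```bash
python3 -m crank '{"travel":[[0.4,-2,2],[0.8,-5,4],[1.2,-8.5,6],[1.6,-12,7],[2,-15.5,8]],"turn":[[-0.4,-4,0],[-1,-9,0],[-1.6,-15,0],[-2.2,-20,0],[-2.7,-25,0]],"gripper":[0.6,0.6,0.6,0.6,0.6]}'
python3 -m crank '{"travel":[[0.8,-3.5,0],[1.6,-7,-0.5],[2.4,-10.5,-1.5],[3.2,-14.4,-3],[3.2,-14.4,-4.5]],"turn":[[-0.3,-2.5,0],[-0.55,-4.8,0],[-0.55,-4.8,0],[-0.55,-4.8,0],[-0.55,-4.8,0]],"gripper":[0.6,0.6,0.6,0.6,0.6]}'
python3 -m crank '{"travel":[[0,0,0],[0,0,0],[0,0,0],[0,0,0],[0,0,0]],"turn":[[0,0,0],[0,0,0],[0,0,0],[0,0,0],[0,0,0]],"gripper":[0.6,0.6,0.6,0.6,0.6]}'
cat >> h.py <<'E'
from scipy.spatial.transform import Rotation as Ro
def st():
    s=bot.observe();p=np.load("stage.npy");T=deckT(p)
    R=Ro.from_euler("xyz",s["tool_rot"]).as_matrix()
    d=T[:3,:3].T@(s["position"]-T[:3,3])*1000
    M=T[:3,:3].T@R@np.diag([1,-1,-1])
    print("t",round(s["clock"],2),"deck mm",np.round(d,1),"roterr deg",np.round(Ro.from_matrix(M).as_rotvec(True),1),"Fdeck",np.round(T[:3,:3].T@s["force"],1),"w",round(s["grip_width"],4),round(s["finger_force"],1))
    return s
def cm(dx,dy,dz):
    T=deckT(np.load("stage.npy"));return np.round(T[:3,:3]@np.array([dx,dy,dz])/10,2)
E
python3 - <<'E'
from h import *
st();print(bot.observe()["force"])
f=bot.grab_frame("wrist")
im=cv2.resize(f["pixels"][:,:,::-1],(800,600),interpolation=cv2.INTER_CUBIC)
p=np.load("stage.npy")
P=np.array([(-24.7+6*np.cos(t),s*24.7+6*np.sin(t),z) for s in(1,-1) for z in(14,) for t in np.linspace(0,6.28,9)]+[(131,45,30),(131,-45,30),(45,-45,30),(45,45,30)]+[(117,0,30),(59,0,30),(88,8.5,30),(88,-8.5,30)])*.001
for a in fproj(f,dk(p,P)): cv2.circle(im,tuple(np.round((a+.5)*1.5625-.5).astype(int)),1,(0,0,255),-1)
cv2.imwrite("pics/w3.png",im)
import pickle;pickle.dump((f,bot.observe()),open("w3.pkl","wb"))
E
```

```text
clock: 4.85
position: [0.5177, 0.1744, 0.1588]
tool_rot: [-3.138, -0.438, -0.111]
force: [1.6, 0.3, -1.9]
grip_width: 0.0557
finger_force: 42.7
clock: 5.35
position: [0.5648, 0.0437, 0.1655]
tool_rot: [3.128, -0.46, -0.105]
force: [-0.4, 0.2, -1.1]
grip_width: 0.0555
finger_force: 42.8
clock: 5.85
position: [0.5643, 0.0459, 0.1648]
tool_rot: [3.128, -0.459, -0.103]
force: [0.7, 0.6, -0.1]
grip_width: 0.0557
finger_force: 42.8
t 5.85 deck mm [36.4 17.3 95.9] roterr deg [-0.6  3.7  0.3] Fdeck [ 0.5  0.6 -0.4] w 0.0557 42.8
[ 0.67420936  0.57857003 -0.05868242]
```

View pics/w3.png

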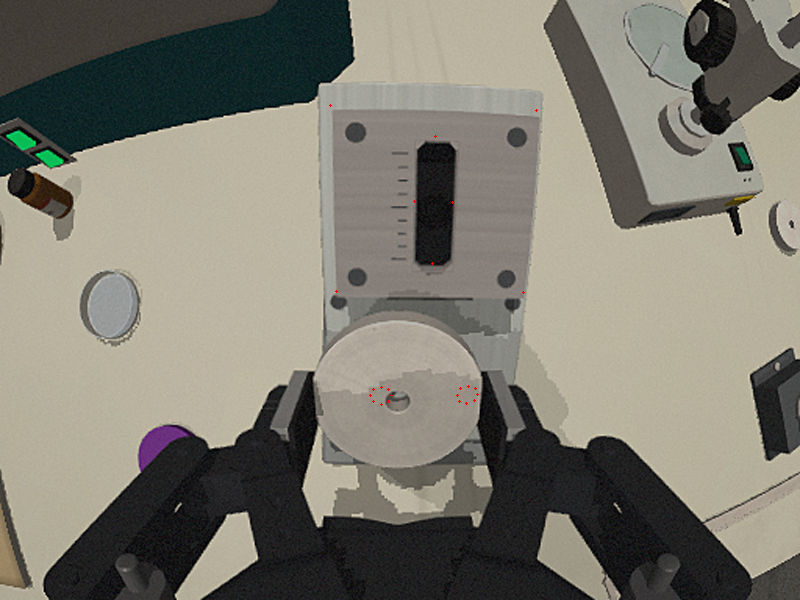

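The blank is still held, with its hole at (397,401). The cover plate and slot are clear in this view: slot ends at (435,142) and (434,267), sides at 416 and 454, corners at (333,109), (540,117), (522,298) and (337,297). I'll refine the stage pose from these.

```bash
python3 - <<'E'
from h import *
import pickle
from scipy.optimize import least_squares
f,s=pickle.load(open("w3.pkl","rb"))
p0=np.load("stage.npy")
M=[((131,45,30),(333,109)),((131,-45,30),(540,117)),((45,-45,30),(522,298)),((45,45,30),(337,297)),((117,0,30),(435.5,141)),((59,0,30),(434,267.5)),((88,8.5,30),(416,203)),((88,-8.5,30),(454.5,203))]
A=np.array([a for a,_ in M])*.001;B=(np.array([b for _,b in M])+.5)/1.5625-.5
w=np.array([1,1,1,1,2,2,2,2.])[:,None]
for hs in (.001,.02):
    r=least_squares(lambda p:np.r_[((fproj(f,dk(p,A))-B)*w).ravel(),(p[2]-p0[2])/hs],p0,x_scale=[.01,.01,.01,.1]);print(r.x,np.round(r.fun[:-1].reshape(-1,2)/w,1).tolist())
    if hs==.001: np.save("stage.npy",r.x)
S=bot.observe();print(S["qpos"])
s=st();p=np.load("stage.npy");T=deckT(p)
# disc centre in deck coords for underside at TCP
c,d=fray(f,398/1.5625-.5-0*.5,402/1.5625-.5)
R=Ro.from_euler("xyz",s["tool_rot"]).as_matrix();o=s["position"]
for zt in(-.009,-.010,-.011):
    n=R[:,2];P=c+d*(((o+n*zt)-c)@n)/(d@n);print("disc in tool",R.T@(P-o)*1000)
for P in [(3,.8,40),(3,.8,10),(3,.8,1)]: print(P,100*(dk(p,np.array(P)*.001)-o))
Rt=T[:3,:3]@np.diag([1,-1,-1]);print("turn",Ro.from_matrix(Rt@R.T).as_rotvec(True))
E
```

```text
[ 0.57714802  0.02646707  0.06333985 -0.11233226] [[-0.6, -0.7], [-0.9, -1.9], [1.3, -1.8], [-0.0, -1.6], [0.8, -0.7], [-0.6, -0.5], [0.0, 1.1], [-0.2, 1.5]]
[ 0.57722799  0.02643725  0.06310089 -0.11235422] [[-0.5, -0.6], [-1.0, -1.8], [1.2, -1.8], [0.0, -1.7], [0.8, -0.7], [-0.6, -0.5], [0.0, 1.1], [-0.3, 1.5]]
[-0.48827412  0.3879311   0.24346519  2.20628223  0.58548926  0.16164197
 -2.51949377]
t 5.9 deck mm [37.8 17.6 95.3] roterr deg [-0.6  3.7  0.5] Fdeck [-0.9  0.1 -1.3] w 0.0556 42.8
disc in tool [-2.09171623  0.69502052 -9.        ]
disc in tool [ -1.48119777   0.69505511 -10.        ]
disc in tool [ -0.87067932   0.6950897  -11.        ]
(3, 0.8, 40) [[-0.43855817 -1.64339879 -6.53414241]]
(3, 0.8, 10) [[ 1.05198787 -1.81154304 -9.13221862]]
(3, 0.8, 1) [[ 1.49915168 -1.86198632 -9.91164149]]
turn [ 0.30733352 -3.76642355 -0.14305685]
```

Joints 6 and 7 are on their limits here. The other half-turn of the tool gives the same grasp with joint 7 mid-range, so I'll go upright above the stage, flip +180° and tilt again, logging joints on the way.

```bash
L='from h import *
import json
s=bot.observe();open("log.txt","a").write(json.dumps([list(map(float,s[k])) for k in("qpos","position","tool_rot")])+"\n");print(np.round(s["qpos"],2))'
python3 -c "$L"
python3 -m crank '{"travel":[[0,0.5,3],[0,1,6],[0,1,8],[0,1,8],[0,1,8]],"turn":[[0.8,7,0],[1.6,14,0],[2.4,21,0],[2.9,26,0],[2.9,26,0]],"gripper":[0.6,0.6,0.6,0.6,0.6]}' | sed -n 2,3p; python3 -c "$L"
python3 -m crank '{"travel":[[0,0,0],[0,0,0],[0,0,0],[0,0,0],[0,0,0]],"turn":[[0,0,8],[0,0,16],[0,0,24],[0,0,32],[0,0,40]],"gripper":[0.6,0.6,0.6,0.6,0.6]}' | sed -n 2,3p; python3 -c "$L"
python3 -m crank '{"travel":[[0,0,0],[0,0,0],[0,0,0],[0,0,0],[0,0,0]],"turn":[[0,0,8],[0,0,16],[0,0,24],[0,0,32],[0,0,40]],"gripper":[0.6,0.6,0.6,0.6,0.6]}' | sed -n 2,3p; python3 -c "$L"
```

```text
[-0.49  0.39  0.24  2.21  0.59  0.16 -2.52]
position: [0.5652, 0.0563, 0.2487]
tool_rot: [3.135, -0.001, -0.103]
[-0.02  0.42 -0.26  1.72  0.13  1.01 -2.  ]
position: [0.5643, 0.0551, 0.2446]
tool_rot: [3.13, -0.002, 0.599]
[ 0.09  0.44 -0.41  1.73  0.21  1.01 -1.37]
position: [0.5643, 0.0551, 0.2446]
tool_rot: [3.13, -0.002, 1.297]
[ 0.21  0.46 -0.57  1.73  0.29  1.03 -0.74]
```

```bash
L='from h import *
import json
s=bot.observe();open("log.txt","a").write(json.dumps([list(map(float,s[k])) for k in("qpos","position","tool_rot")])+"\n");print(np.round(s["qpos"],2))'
python3 -m crank '{"travel":[[0,0,0],[0,0,0],[0,0,0],[0,0,0],[0,0,0]],"turn":[[0,0,8],[0,0,16],[0,0,24],[0,0,32],[0,0,40]],"gripper":[0.6,0.6,0.6,0.6,0.6]}' | sed -n 2,3p; python3 -c "$L"
python3 -m crank '{"travel":[[0,0,0],[0,0,0],[0,0,0],[0,0,0],[0,0,0]],"turn":[[0,0,8],[0,0,16],[0,0,24],[0,0,32],[0,0,40]],"gripper":[0.6,0.6,0.6,0.6,0.6]}' | sed -n 2,3p; python3 -c "$L"
python3 -m crank '{"travel":[[0,0,0],[0,0,0],[0,0,0],[0,0,0],[0,0,0]],"turn":[[0,0,8],[0,0,16],[0,0,19.3],[0,0,19.3],[0,0,19.3]],"gripper":[0.6,0.6,0.6,0.6,0.6]}' | sed -n 2,3p; python3 -c "$L"
python3 - <<'E'
from h import *
import json
from scipy.optimize import least_squares
D=[json.loads(l) for l in open("log.txt")]
D.append([[1.06177492,.52203987,-.03634952,1.59999808,.02118937,1.02107883,-.11281611],[.26538619,-.56549164,.23071291],[-3.14045455,6e-5,.438808795]])
Q=np.array([d[0] for d in D]);P=np.array([d[1] for d in D]);RR=Ro.from_euler("xyz",np.array([d[2] for d in D])).as_matrix()
import itertools
def fk(q,x,sg):
    b,c7,d1,a2,d3,a3,d5,a5,d7=x
    T=np.eye(4)
    def m(ax,an,t=(0,0,0)):
        A=np.eye(4);A[:3,:3]=Ro.from_euler(ax,an).as_matrix();A[:3,3]=t;return A
    tr=lambda *t:m("z",0,t)
    return m("z",b+sg[0]*q[0])@tr(0,0,d1)@tr(a2,0,0)@m("y",q[1])@m("z",sg[1]*q[2])@tr(a3,0,d3)@m("y",q[3])@tr(-a3,0,0)@m("z",sg[2]*q[4])@tr(a5,0,d5)@m("y",q[5])@m("z",c7+sg[3]*q[6])@tr(0,0,d7)
def res(x,sg):
    o=[]
    for q,p,R in zip(Q,P,RR):
        T=fk(q,x,sg);o+=list((T[:3,3]-p)*10)+list((T[:3,:3]-R).ravel())
    return np.array(o)
best=None
for sg in itertools.product((-1,1),repeat=4):
    for c in(-1.57,0,1.57,3.14):
        r=least_squares(res,[0,c,.3,0,.4,0,.4,0,.2],args=(sg,))
        if best is None or r.cost<best[0]: best=(r.cost,sg,r.x)
print(best);np.save("kin.npy",np.r_[best[1],best[2]])
E
```

```text
position: [0.5643, 0.0551, 0.2446]
tool_rot: [3.131, -0.002, 1.995]
[ 0.33  0.49 -0.74  1.72  0.37  1.06 -0.11]
position: [0.5644, 0.055, 0.2446]
tool_rot: [3.131, -0.002, 2.693]
[ 0.43  0.55 -0.9   1.71  0.46  1.11  0.51]
position: [0.5644, 0.0548, 0.2446]
tool_rot: [3.13, -0.003, 3.022]
[ 0.48  0.58 -0.98  1.71  0.51  1.14  0.8 ]
(np.float64(0.017893927112483173), (-1, -1, -1, -1), array([-0.09161218,  1.48037166,  0.3842172 ,  0.00254753,  0.56403828,
       -0.02974824,  0.44727342, -0.00473605,  0.40819788]))
```

```bash
cat > kin.py <<'E'
from h import *
import json
from scipy.optimize import least_squares
D=[json.loads(l) for l in open("log.txt")]
D.append([[1.06177492,.52203987,-.03634952,1.59999808,.02118937,1.02107883,-.11281611],[.26538619,-.56549164,.23071291],[-3.14045455,6e-5,.438808795]])
Q=np.array([d[0] for d in D]);P=np.array([d[1] for d in D]);RR=Ro.from_euler("xyz",np.array([d[2] for d in D])).as_matrix()
lo=np.array([-2.91,-.3,-1.5,.17,-1.26,.16,-2.52]);hi=np.array([2.91,2.13,1.42,2.43,4.41,1.93,2.52])
def fk(q,x):
    T=np.eye(4)
    axs="zyzyzyz";sg=[-1,1,-1,1,-1,1,-1]
    for i in range(7):
        A=np.eye(4);A[:3,:3]=Ro.from_euler(axs[i],sg[i]*q[i]+x[i]).as_matrix();A[:3,3]=x[7+3*i:10+3*i]
        T=T@A
    A=np.eye(4);A[2,3]=x[28];A[:3,:3]=np.eye(3);return T@A
def res(x):
    o=[]
    for q,p,R in zip(Q,P,RR):
        T=fk(q,x);o+=list((T[:3,3]-p)*10)+list((T[:3,:3]-R).ravel()*3)
    return np.r_[o,(x-x0)*.02]
x0=np.zeros(29);x0[6]=1.48;x0[9]=.384;x0[7+6+2]=.564;x0[7+12+2]=.447;x0[28]=.408
E
python3 - <<'E'
from kin import *
r=least_squares(res,x0);n=len(Q)
e=r.fun[:12*n].reshape(n,12);print(np.abs(e[:,:3]).max(1)*100,"mm",np.abs(e[:,3:]).max(1)/3)
np.save("kin.npy",r.x);x=r.x;print(np.round(x,3))
p=np.load("stage.npy");T=deckT(p)
def ik(pos,R,q0):
    g=lambda q:np.r_[(fk(q,x)[:3,3]-pos)*10,(fk(q,x)[:3,:3]-R).ravel()*3]
    return least_squares(g,q0,bounds=(lo,hi))
rng=np.random.default_rng(0);qc=bot.observe()["qpos"]
for nm,P in dict(blank=(3,-.8,0),pinhi=(95,0,110),pin=(71,0,86)).items():
  for fl in(1,-1):
    R=T[:3,:3]@np.diag([fl,-fl,-1]);S=[]
    for k in range(25):
        q0=qc if k==0 else rng.uniform(lo,hi)
        s=ik(dk(p,np.array(P)*.001)[0],R,np.clip(q0,lo+.01,hi-.01))
        if s.cost<1e-4: S.append(s.x)
        if k==0: print(nm,fl,"from current",s.cost,np.round(s.x,2))
    print(len(S));[print("  ",np.round(a,2)) for a in S[:6]]
E
```

```text
[0.00145066 0.00475786 0.01553269 0.01099472 0.0210009  0.00553582
 0.01838432 0.00081666] mm [2.19509603e-06 2.78313261e-07 2.08036142e-07 2.92383364e-07
 5.09756415e-07 7.72705363e-07 9.53256186e-07 1.13126184e-06]
[ 0.000e+00 -0.000e+00 -0.000e+00  0.000e+00  0.000e+00 -0.000e+00
  1.571e+00  0.000e+00  1.000e-03  3.540e-01 -1.000e-03 -1.100e-02
 -3.000e-02  1.000e-03 -1.100e-02  5.500e-01 -5.000e-03 -1.800e-02
 -1.400e-02  5.000e-03 -1.800e-02  4.360e-01 -2.000e-03 -1.000e-03
 -1.100e-02  1.000e-03 -1.000e-03 -3.700e-02  3.710e-01]
blank 1 from current 1.9544231887398687e-20 [-0.06  0.61 -0.23  2.25  2.2   0.37  2.22]
11
   [-0.06  0.61 -0.23  2.25  2.2   0.37  2.22]
   [ 0.19  0.66 -0.56  2.24  1.99  0.53  2.51]
   [-1.02  1.27  1.3   2.29  4.21  0.99 -0.2 ]
   [-0.06  0.62 -0.23  2.25  2.2   0.37  2.23]
   [ 0.2   0.67 -0.57  2.24  1.98  0.53  2.52]
   [-0.16  0.61 -0.1   2.26  2.34  0.32  2.06]
blank -1 from current 1.8504471967721937e-26 [ 0.46  0.8  -0.93  2.23  1.88  0.77 -0.42]
18
   [ 0.46  0.8  -0.93  2.23  1.88  0.77 -0.42]
   [-0.1   0.61 -0.18  2.25  2.25  0.35 -0.97]
[... 878 characters left out ...]
  0.53]
   [ 0.65  0.58 -1.16  2.09  1.36  0.75  0.09]
pin 1 from current 9.182497380907405e-05 [-0.77  0.49  0.7   2.19 -1.26  0.16 -0.68]
4
   [-0.77  0.49  0.7   2.19 -1.26  0.16 -0.68]
   [-0.77  0.49  0.7   2.19 -1.26  0.16 -0.68]
   [-0.77  0.49  0.7   2.19 -1.26  0.16 -0.68]
   [-0.77  0.49  0.7   2.19 -1.26  0.16 -0.68]
pin -1 from current 7.693608275441991e-19 [ 0.56  0.59 -1.05  2.14  1.47  0.69 -0.04]
17
   [ 0.56  0.59 -1.05  2.14  1.47  0.69 -0.04]
   [-0.29  0.39  0.07  2.18  1.09  0.16  0.17]
   [ 0.76  0.88 -1.46  2.13  1.58  1.08 -0.01]
   [-0.77  0.49  0.7   2.19 -1.26  0.16  2.47]
   [-0.28  0.39  0.06  2.18  1.1   0.16  0.17]
   [ 0.65  0.68 -1.21  2.13  1.5   0.82 -0.03]
```

```bash
cat >> h.py <<'E'
def plan(*Ps,flip=-1):
    s=bot.observe();p=np.load("stage.npy");T=deckT(p);R=Ro.from_euler("xyz",s["tool_rot"]).as_matrix()
    print("turn",np.round(Ro.from_matrix(T[:3,:3]@np.diag([flip,-flip,-1])@R.T).as_rotvec(True),2))
    for P in Ps: print(P,"delta cm",np.round(100*(dk(p,np.array(P)*.001)[0]-s["position"]),2))
E
python3 -c "
from h import *
plan((0,-.75,60),(0,-.75,15))"
```

```text
turn [ -4.12 -29.87   0.24]
(0, -0.75, 60) delta cm [ -1.71  -2.57 -12.93]
(0, -0.75, 15) delta cm [  0.53  -2.83 -16.83]
```

```bash
python3 -m crank '{"travel":[[0,-0.5,-1],[-0.5,-1,-2],[-1,-2,-4],[-1.5,-2.5,-6],[-1.7,-2.6,-8]],"turn":[[-0.8,-6,0],[-1.7,-12,0.1],[-2.5,-18,0.1],[-3.3,-24,0.2],[-4.1,-29.9,0.2]],"gripper":[0.6,0.6,0.6,0.6,0.6]}'
python3 -m crank '{"travel":[[0,0,0],[0,0,0],[0,0,0],[0,0,0],[0,0,0]],"turn":[[0,0,0],[0,0,0],[0,0,0],[0,0,0],[0,0,0]],"gripper":[0.6,0.6,0.6,0.6,0.6]}'|tail -5
python3 -c "
from h import *
plan((0,-.75,60),(0,-.75,15));st();print(bot.observe()['qpos'])"
```

```text
clock: 9.4
position: [0.5522, 0.0231, 0.1786]
tool_rot: [-3.126, 0.463, 3.022]
force: [1.5, -0.6, -0.4]
grip_width: 0.0559
finger_force: 42.8
position: [0.5545, 0.0235, 0.1794]
tool_rot: [-3.125, 0.461, 3.023]
force: [0.3, -0.1, -0.8]
grip_width: 0.0556
finger_force: 42.8
turn [ 0.42 -3.63  0.82]
(0, -0.75, 60) delta cm [-0.72  0.56 -6.41]
(0, -0.75, 15) delta cm [  1.51   0.3  -10.31]
t 9.9 deck mm [ 38.8  -5.5 111.7] roterr deg [  5.6   1.8 179.6] Fdeck [-0.1 -0.1 -0.9] w 0.0556 42.8
[ 0.32773262  0.40250424 -0.71609019  2.18720955  1.19279456  0.49053578
  0.11272059]
```

```bash
python3 -m crank '{"travel":[[-0.2,0.2,-1],[-0.4,0.4,-2.5],[-0.7,0.5,-4],[-0.7,0.56,-6.4],[-0.7,0.56,-6.4]],"turn":[[0.2,-2,0.4],[0.42,-3.6,0.8],[0.42,-3.6,0.8],[0.42,-3.6,0.8],[0.42,-3.6,0.8]],"gripper":[0.6,0.6,0.6,0.6,0.6]}'|tail -5
python3 -m crank '{"travel":[[0,0,0],[0,0,0],[0,0,0],[0,0,0],[0,0,0]],"turn":[[0,0,0],[0,0,0],[0,0,0],[0,0,0],[0,0,0]],"gripper":[0.6,0.6,0.6,0.6,0.6]}'|tail -5
python3 -c "
from h import *
plan((0,-.75,20),(0,-.75,10),(0,-.75,3));st();print(bot.observe()['qpos'])"
```

```text
position: [0.5462, 0.0292, 0.113]
tool_rot: [-3.141, 0.52, 3.03]
force: [-0.4, 0.1, -0.4]
grip_width: 0.0559
finger_force: 42.8
position: [0.5473, 0.0292, 0.1157]
tool_rot: [-3.141, 0.524, 3.03]
force: [1.1, -0.8, 0.1]
grip_width: 0.0555
finger_force: 42.8
turn [ 0.04  0.02 -0.02]
(0, -0.75, 20) delta cm [ 1.98 -0.24 -3.51]
(0, -0.75, 10) delta cm [ 2.48 -0.29 -4.37]
(0, -0.75, 3) delta cm [ 2.82 -0.33 -4.98]
t 10.9 deck mm [ 0.3 -0.6 60.4] roterr deg [   0.   -0. -180.] Fdeck [ 1.1 -0.7 -0.5] w 0.0555 42.8
[ 0.25035764  0.52783999 -0.65862256  2.29870086  1.79963087  0.50929715
 -0.49510851]
```

```bash
python3 -m crank '{"travel":[[0.7,-0.08,-0.9],[1.4,-0.16,-2],[2.1,-0.24,-3.1],[2.7,-0.31,-4.25],[2.7,-0.31,-4.25]],"turn":[[0,0,0],[0,0,0],[0,0,0],[0,0,0],[0,0,0]],"gripper":[0.6,0.6,0.6,0.6,0.6]}'|tail -5
python3 -c "
from h import *
st()"
python3 -m crank '{"travel":[[0.1,-0.01,-0.17],[0.2,-0.02,-0.35],[0.25,-0.03,-0.43],[0.3,-0.04,-0.52],[0.3,-0.04,-0.52]],"turn":[[0,0,0],[0,0,0],[0,0,0],[0,0,0],[0,0,0]],"gripper":[0.6,0.6,0.6,0.6,0.6]}'|tail -5
python3 -c "
from h import *
st()"
```

```text
position: [0.5749, 0.0263, 0.072]
tool_rot: [-3.141, 0.523, 3.03]
force: [4.2, 1.4, -0.5]
grip_width: 0.0558
finger_force: 42.9
t 11.4 deck mm [ 2.4 -0.4  8.6] roterr deg [  -0.    0. -180.] Fdeck [ 3.2  1.8 -2.4] w 0.0558 42.9
position: [0.5775, 0.0261, 0.0678]
tool_rot: [-3.141, 0.524, 3.03]
force: [3.4, 3.0, 5.8]
grip_width: 0.0558
finger_force: 43.6
t 11.9 deck mm [ 2.6 -0.3  3.7] roterr deg [   0.     0.  -179.9] Fdeck [5.5 3.3 3.5] w 0.0558 43.6
```

```bash
python3 -m crank '{"travel":[[0.05,0,-0.09],[0.1,-0.01,-0.17],[0.1,-0.01,-0.17],[0.1,-0.01,-0.17],[0.1,-0.01,-0.17]],"turn":[[0,0,0],[0,0,0],[0,0,0],[0,0,0],[0,0,0]],"gripper":[0.6,0.6,0.6,0.6,0.6]}'|tail -5
python3 -c "
from h import *
st()
f=bot.grab_frame('wrist')
cv2.imwrite('pics/w4.png',cv2.resize(f['pixels'][100:384,80:430,::-1],None,fx=2,fy=2,interpolation=cv2.INTER_CUBIC))"
```

```text
position: [0.5784, 0.026, 0.0661]
tool_rot: [-3.141, 0.524, 3.03]
force: [3.0, 3.5, 4.4]
grip_width: 0.0556
finger_force: 43.6
t 12.4 deck mm [ 2.5 -0.3  1.8] roterr deg [   0.     0.  -179.9] Fdeck [4.4 3.8 2.5] w 0.0556 43.6
```

View pics/w4.png

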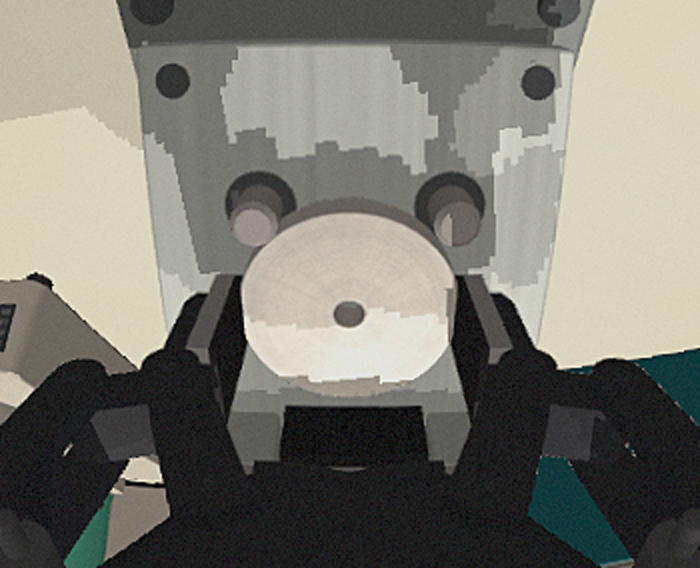

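The blank is between the dowels, whose tops are at (255,225) and (457,222). It sits about 1.6 mm too far to -y and touches the -y dowel. I'll shift +y, press down gently, then slide it down-slope.

```bash
python3 -m crank '{"travel":[[0.05,0.08,0.02],[0.06,0.16,0.03],[0.06,0.16,0.03],[0.1,0.15,-0.05],[0.16,0.15,-0.15]],"turn":[[0,0,0],[0,0,0],[0,0,0],[0,0,0],[0,0,0]],"gripper":[0.6,0.6,0.6,0.6,0.6]}' >/dev/null
python3 -c "
from h import *
st()"
python3 -m crank '{"travel":[[0.05,0,-0.09],[0.1,-0.01,-0.17],[0.1,-0.01,-0.17],[0.1,-0.01,-0.17],[0.1,-0.01,-0.17]],"turn":[[0,0,0],[0,0,0],[0,0,0],[0,0,0],[0,0,0]],"gripper":[0.6,0.6,0.6,0.6,0.6]}' >/dev/null
python3 -c "
from h import *
st()"
```

```text
t 12.95 deck mm [2.3 0.7 0.1] roterr deg [-0.000e+00 -1.000e-01 -1.799e+02] Fdeck [-2.2 -6.8 56.1] w 0.0556 48.6
t 13.45 deck mm [ 2.5  0.9 -1.7] roterr deg [   0.    -0.  -179.9] Fdeck [-1.1 -3.9 29.6] w 0.0555 53.2
```

```bash
python3 -m crank '{"travel":[[-0.05,0.01,0.09],[-0.14,0.02,0.04],[-0.22,0.03,-0.01],[-0.31,0.04,-0.06],[-0.31,0.04,-0.06]],"turn":[[0,0,0],[0,0,0],[0,0,0],[0,0,0],[0,0,0]],"gripper":[0.6,0.6,0.6,0.6,0.6]}' >/dev/null
python3 -c "
from h import *
st()"
```

```text
t 13.95 deck mm [ 1.4  1.1 -1.3] roterr deg [ 2.0e-01 -1.0e-01 -1.8e+02] Fdeck [9.2 0.2 4.4] w 0.0552 50.6
```

Both dowels are in contact (+9 N in x, about 0 in y). I release and back away square to the deck.

```bash
python3 -m crank '{"travel":[[0.06,0,0.04],[0.08,0,0.06],[0.08,0,0.06],[0.06,0,0.1],[0.06,0,0.1]],"turn":[[0,0,0],[0,0,0],[0,0,0],[0,0,0],[0,0,0]],"gripper":[0.6,0.4,0.1,0,0]}' >/dev/null
python3 -m crank '{"travel":[[-0.5,0.06,0.9],[-1.5,0.17,2.6],[-3,0.34,5.2],[-4.5,0.5,7.8],[-6,0.67,10.4]],"turn":[[0,0,0],[0,0,0],[0,0,0],[0,0,0],[0,0,0]],"gripper":[0,0,0,0,0]}'
python3 - <<'E'
from h import *
import pickle
s=st();f=bot.grab_frame("wrist");pickle.dump((f,s),open("w5.pkl","wb"))
im=cv2.resize(f["pixels"][:,:,::-1],(800,600),interpolation=cv2.INTER_CUBIC)
p=np.load("stage.npy")
P=np.array([(-24.7+6*np.cos(t),s*24.7+6*np.sin(t),z) for s in(1,-1) for z in(14,) for t in np.linspace(0,6.28,9)]+[(29*np.cos(t),29*np.sin(t),10) for t in np.linspace(0,6.28,20)]+[(45,-45,30),(45,45,30),(59,0,30),(117,0,30),(131,45,30)])*.001
for a in fproj(f,dk(p,P)): cv2.circle(im,tuple(np.round((a+.5)*1.5625-.5).astype(int)),1,(0,0,255),-1)
cv2.imwrite("pics/w5.png",im)
E
```

```text
clock: 14.95
position: [0.5171, 0.0346, 0.1682]
tool_rot: [3.141, 0.523, 3.03]
force: [0.4, -0.5, -0.5]
grip_width: 0.0859
finger_force: 0.0
t 14.95 deck mm [-1.000e-01  1.300e+00  1.211e+02] roterr deg [  -0.    0. -180.] Fdeck [ 0.2 -0.4 -0.7] w 0.0859 0.0
```

View pics/w5.png

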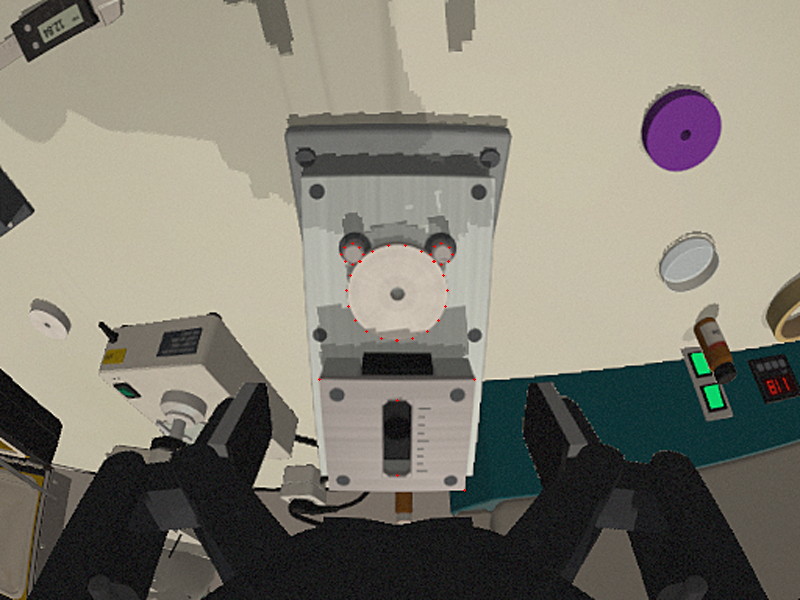

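The blank is seated flat against both dowels (hole at (397,293), dowel tops at (353,253) and (442,253)), and the stage overlay matches. The slot spans v 400–476, with a darker spot inside near (398,428) that is probably the jaw hole. I'll take a brightness profile along the slot and plan the pin grasp.

```bash
python3 - <<'E'
from h import *
import pickle
f,s=pickle.load(open("w5.pkl","rb"));p=np.load("stage.npy")
g=f["pixels"].astype(float).mean(2)
for y in(-5,0,5):
    q=fproj(f,dk(p,np.array([(x,y,23) for x in range(58,120,2)])*.001)).astype(np.float32)
    print(y,np.round(cv2.remap(g.astype(np.float32),q[:,:1].copy(),q[:,1:].copy(),cv2.INTER_LINEAR).ravel()).astype(int))
print(list(range(58,120,2)))
for x in(70,84,100):
    q=fproj(f,dk(p,np.array([(x,y,30) for y in range(-12,13)])*.001)).astype(np.float32)
    print(x,np.round(cv2.remap(g.astype(np.float32),q[:,:1].copy(),q[:,1:].copy(),cv2.INTER_LINEAR).ravel()).astype(int))
print(bot.observe()["qpos"])
E
```

```text
-5 [150 152 131  53  28  36  35  35  34  29  13  18  17  12  20  17  16  33
  40  35  40  36  40  41  35  26  78  86  84  89  80]
0 [151 150 121  45  37  37  39  34  29  19   9  18  16  29  17  18  12  22
  43  38  44  40  40  38  37  34  81  86  84  86  79]
5 [151 154 145  37  37  39  36  36  37  28  16  16  18  13  12  16  17  34
  43  42  38  39  38  40  41  30  81  80  83  83  79]
[58, 60, 62, 64, 66, 68, 70, 72, 74, 76, 78, 80, 82, 84, 86, 88, 90, 92, 94, 96, 98, 100, 102, 104, 106, 108, 110, 112, 114, 116, 118]
70 [157 160 161 128  45  26  33  32  31  27  29  27  27  27  29  33  34  39
  40  28  29 111 155 164 159]
84 [162 165 158 117  55  20  24  18  14  16  20  13  11  21  15  19  25  12
  28  14  38 116 165 169 164]
100 [163 165 157 111  53  34  34  34  40  39  39  42  40  40  39  39  39  42
  44  25  46 115 165 171 159]
[ 0.22729075  0.34620315 -0.64368613  2.33349923  1.52325365  0.4240197
 -0.28589823]
```

The profile puts the jaw hole at x 76–92, so its centre is near x 84 (within the stated 83–107). Now the pin: triangulation and the foot corners agree on the holder at (0.481, -0.306), with the handle top at 0.10 m as expected. I go there upright.

```bash
python3 -m crank '{"travel":[[0,-2,2],[0,-5,4],[-0.5,-9,6],[-1,-13,7],[-1.5,-17,7]],"turn":[[0.7,6,0],[1.4,12,0],[2,18,0],[2.7,24,0],[3.4,29.8,0]],"gripper":[0,0,0,0,0]}'|sed -n 2,3p
python3 -m crank '{"travel":[[-0.4,-3.5,0],[-0.8,-7,0],[-1.2,-10.5,0],[-1.6,-14,0],[-2,-17,0]],"turn":[[0,0,0],[0,0,0],[0,0,0],[0,0,0],[0,0,0]],"gripper":[0,0,0,0,0]}'|sed -n 2,3p
python3 -c "
from h import *
s=bot.observe();print(s['qpos'],s['position'],s['tool_rot']);R=Ro.from_euler('xyz',s['tool_rot']).as_matrix()
a=3.03;Rt=np.array([[np.cos(a),np.sin(a),0],[np.sin(a),-np.cos(a),0],[0,0,-1.]]).T
print(Ro.from_matrix(Rt.T@R.T).as_rotvec(True),Ro.from_matrix(Ro.from_euler('xyz',[np.pi,0,a]).as_matrix()@R.T).as_rotvec(True),100*(np.array([.481,-.306,.19])-s['position']))"
```

```text
position: [0.517, -0.0606, 0.2056]
tool_rot: [-3.073, 0.288, 3.017]
position: [0.4968, -0.233, 0.2049]
tool_rot: [-3.071, 0.29, 3.014]
[ 0.92693798  0.38778053 -0.7537918   2.0508907   0.57325976  0.56897641
  1.23155432] [ 0.496817   -0.23297038  0.20488998] [-3.07104473  0.28999344  3.0136969 ]
[ 5.96915539 16.01048591  1.51325625] [ 5.96915539 16.01048591  1.51325625] [-1.5817002  -7.30296156 -1.48899817]
```

```bash
python3 -m crank '{"travel":[[-0.4,-2,0],[-0.8,-4,0],[-1.2,-6,0],[-1.6,-7.3,0],[-1.6,-7.3,-1.5]],"turn":[[2,5.5,0.5],[4,11,1],[6,16,1.5],[6,16,1.5],[6,16,1.5]],"gripper":[0,0,0,0,0]}'|sed -n 2,3p
python3 -m crank '{"travel":[[0,0,0],[0,0,0],[0,0,0],[0,0,0],[0,0,0]],"turn":[[0,0,0],[0,0,0],[0,0,0],[0,0,0],[0,0,0]],"gripper":[0,0,0,0,0]}'|sed -n 2,3p
python3 - <<'E'
from h import *
s=bot.observe();R=Ro.from_euler('xyz',s['tool_rot']).as_matrix();print(s["qpos"])
print(Ro.from_matrix(Ro.from_euler('xyz',[np.pi,0,3.03]).as_matrix()@R.T).as_rotvec(True),100*(np.array([.481,-.306,.056])-s['position']))
f=bot.grab_frame("wrist");g=f["pixels"].astype(int).mean(2)
h=(.481,-.306)
q=fproj(f,[[*h,.102],[*h,.04],[h[0],h[1]+.011,.102],[h[0],h[1],.0]]);print(q)
u,v=np.round(q[0]).astype(int);sub=g[v-28:v+60:3,u-45:u+46:3].astype(int)
for r in sub: print(" ".join("%3d"%a for a in r))
E
```

```text
position: [0.4817, -0.3059, 0.1901]
tool_rot: [-3.141, 0.003, 3.028]
position: [0.4817, -0.3042, 0.1899]
tool_rot: [3.141, 0.0, 3.031]
[ 0.99311533  0.58160299 -0.76429487  1.76283879  0.47123298  0.98961517
  1.50479647]
[-0.04121852  0.01896302 -0.03293976] [ -0.06882586  -0.1848319  -13.39331967]
[[252.64629174 196.68956434]
 [252.83975266 176.07149885]
 [265.93598859 195.27729678]
 [252.93034229 166.56964741]]
145 149 150 155  57  66  65  70  70  70  75 114  43  21  19  15  29   7 150 120  78  80  80  80  77  74 172 168 168 166 169
150 151 149 152  99  68  71  67  66  68  90 141  10  24  10  12  17  11   4 155  74  79  78  79  80  76 166 169 167 168 169
149 146 152 151 150  71  70  68  69  73  80 132  12  14  18  12  29  16  19 169  75  77  78  79  75  79 125 170 171 169 169
149 154 150 148 150  58  68  73  70  69  81  37  16   7  25  27   6  15  15 111  80  77  81  80  74  82  76 172 170 169 167
151 151 150 149 152 142  71  73  71  71  70  13  13   6  28   9   7  30  11  69  79  76  80  81  76  82  74 177 170 169 166
148 152 151 152 152 155  61  70  71  65  72  16  11  34  41  4
[... 2337 characters left out ...]
 150 151 151 144 149 148 148 169 167 171 171 174 168 168 167 169 168 169 168 170
148 147 148 151 151 150 146 150 148 148 151 150 149 149 153 151 152 159 170 166 172 173 172 172 168 167 166 168 171 171 169
152 147 150 152 151 150 155 154 146 150 147 151 151 151 150 149 152 149 171 169 167 171 168 168 169 171 170 170 174 170 171
150 151 150 150 150 152 147 148 150 147 151 150 149 148 150 147 151 148 169 169 171 166 172 170 170 165 171 174 171 170 169
149 152 150 148 152 150 153 149 147 149 153 150 149 151 149 152 154 147 171 167 170 173 170 169 176 166 171 170 170 169 172
149 153 147 145 148 152 151 150 151 148 153 148 149 150 150 151 151 150 164 166 166 174 168 169 173 170 173 170 169 170 171
```

The wrist image shows the handle cap within about 2 mm of the prediction. I'll descend and grip.

```bash
python3 -m crank '{"travel":[[-0.2,-0.2,-4],[-0.2,-0.2,-8],[-0.2,-0.2,-11],[-0.2,-0.2,-13.3],[-0.2,-0.2,-13.3]],"turn":[[0,0,0],[0,0,0],[0,0,0],[0,0,0],[0,0,0]],"gripper":[0,0,0,0,0]}'|sed -n 2,4p
python3 -m crank '{"travel":[[0,0,0],[0,0,0],[0,0,0],[0,0,0],[0,0,0]],"turn":[[0,0,0],[0,0,0],[0,0,0],[0,0,0],[0,0,0]],"gripper":[0.3,0.6,0.9,0.9,0.9]}' 60
python3 -m crank '{"travel":[[0,0,0],[0,0,0],[0,0,0],[0,0,0],[0,0,0]],"turn":[[0,0,0],[0,0,0],[0,0,0],[0,0,0],[0,0,0]],"gripper":[0.9,0.9,0.9,0.9,0.9]}' 80
```

```text
position: [0.4783, -0.3055, 0.0542]
tool_rot: [3.139, -0.004, 3.031]
force: [-0.2, 1.2, -0.0]
clock: 18.05
position: [0.4798, -0.3066, 0.0572]
tool_rot: [3.141, 0.0, 3.03]
force: [-0.2, -0.4, 6.1]
grip_width: 0.0205
finger_force: 58.4
clock: 18.55
position: [0.4798, -0.3066, 0.0572]
tool_rot: [3.141, 0.0, 3.03]
force: [-1.5, 0.4, 8.8]
grip_width: 0.0207
finger_force: 77.6
```

Gripped, with the collar on the holder, so the TCP is 51 mm from the tip. I lift and carry the pin to a tilted hover over the slot.

```bash
python3 -m crank '{"travel":[[0,0,1],[0,0,3],[0,0,6],[0,0.5,10],[0,2,14]],"turn":[[0,0,0],[0,0,0],[0,0,0],[0,0,0],[0,0,0]],"gripper":[0.9,0.9,0.9,0.9,0.9]}'|sed -n 2,6p
python3 -m crank '{"travel":[[0,3,2],[0.5,6,4],[1,10,5],[2,14,6],[3,18,7]],"turn":[[-0.6,-5,0],[-1.2,-10,0],[-1.8,-15,0],[-2.4,-20,0],[-2.9,-25,0]],"gripper":[0.9,0.9,0.9,0.9,0.9]}'|sed -n 2,3p
python3 -m crank '{"travel":[[0,2,0],[0,4,0],[0,6,0],[0,8,0],[0,10,0]],"turn":[[-0.4,-3,0],[-0.6,-5,0],[-0.6,-5,0],[-0.6,-5,0],[-0.6,-5,0]],"gripper":[0.9,0.9,0.9,0.9,0.9]}'|sed -n 2,6p
python3 -c "
from h import *
st();plan((84,.6,135),(84,.6,100));print(bot.observe()['qpos'])"
```

```text
position: [0.479, -0.2868, 0.1983]
tool_rot: [3.14, -0.001, 3.029]
force: [0.5, 0.0, -1.1]
grip_width: 0.0203
finger_force: 78.0
position: [0.5094, -0.105, 0.2677]
tool_rot: [-3.141, 0.443, 3.03]
position: [0.5093, -0.0055, 0.2672]
tool_rot: [-3.139, 0.528, 3.032]
force: [0.8, 0.3, -0.6]
grip_width: 0.0204
finger_force: 78.1
t 20.05 deck mm [ 46.7 -39.4 208.5] roterr deg [   0.4   -0.2 -179.9] Fdeck [ 0.4  0.4 -0.9] w 0.0204 78.1
turn [ 0.17  0.23 -0.06]
(84, 0.6, 135) delta cm [ 7.31  3.2  -4.5 ]
(84, 0.6, 100) delta cm [ 9.05  3.01 -7.53]
[ 0.53503849  0.13504923 -0.79803013  2.24541805  0.76260695  0.39603799
  0.57406615]
```

```bash
python3 -m crank '{"travel":[[2,1,-0.5],[4,2,-1.5],[6,3,-3],[7.3,3.2,-4.5],[8.2,3.1,-6]],"turn":[[0.2,0.2,0],[0.2,0.2,0],[0.2,0.2,0],[0.2,0.2,0],[0.2,0.2,0]],"gripper":[0.9,0.9,0.9,0.9,0.9]}'|sed -n 2,3p
python3 -m crank '{"travel":[[0.4,0,-0.75],[0.85,-0.1,-1.5],[0.85,-0.1,-1.5],[0.85,-0.1,-1.5],[0.85,-0.1,-1.5]],"turn":[[0,0,0],[0,0,0],[0,0,0],[0,0,0],[0,0,0]],"gripper":[0.9,0.9,0.9,0.9,0.9]}'|sed -n 2,3p
python3 - <<'E'
from h import *
import pickle
s=st();plan((84,.6,88),(84,.6,80),(84,.6,76));f=bot.grab_frame("wrist");pickle.dump((f,s),open("w6.pkl","wb"))
p=np.load("stage.npy");g=f["pixels"].astype(float).mean(2).astype(np.float32)
def prof(A):
    q=fproj(f,dk(p,np.array(A)*.001)).astype(np.float32);return np.round(cv2.remap(g,q[:,:1].copy(),q[:,1:].copy(),cv2.INTER_LINEAR).ravel()).astype(int)
Y=list(range(-20,21));print(Y)
for x in(62,66,70,74): print("slot x",x,prof([(x,y,30) for y in Y]))
R=Ro.from_euler("xyz",s["tool_rot"]).as_matrix();d=deckT(p)[:3,:3].T@(s["position"]-deckT(p)[:3,3])*1000
for dz in(-49,-45,-40,-35): print("pin z",dz,prof([(d[0]-7,d[1]+y,d[2]+dz) for y in Y]))
E
```

```text
position: [0.5924, 0.0255, 0.2064]
tool_rot: [3.14, 0.524, 3.03]
position: [0.6, 0.0236, 0.1923]
tool_rot: [3.14, 0.524, 3.029]
t 21.05 deck mm [ 84.5  -0.2 100.2] roterr deg [   0.     0.2 -180. ] Fdeck [-0.9 -0.8 -1.5] w 0.0202 78.1
turn [-0.08  0.02 -0.05]
(84, 0.6, 88) delta cm [ 0.57  0.02 -1.08]
(84, 0.6, 80) delta cm [ 0.97 -0.02 -1.77]
(84, 0.6, 76) delta cm [ 1.17 -0.05 -2.12]
[-20, -19, -18, -17, -16, -15, -14, -13, -12, -11, -10, -9, -8, -7, -6, -5, -4, -3, -2, -1, 0, 1, 2, 3, 4, 5, 6, 7, 8, 9, 10, 11, 12, 13, 14, 15, 16, 17, 18, 19, 20]
slot x 62 [157 156 157 157 157 157 157 157 158 161 135 103  63  27  34  32  34  33
  28  33  35  34  27  34  34  29  30  27  42 123 151 161 159 170 193 189
 169 180 168 160 159]
slot x 66 [152 154 156 154 153 153 154 155 155 154 154 132  61  30  32  34  37  33
  30  36  31  34  34  34  28  36  31  30  39 121 151 159 155 151 170 186
 185 181 184 183 185]
slot x 70 [157 158 156 158 156 156 154 159 156 157 158 134  61  23  30  34  30  27
  29  27  29  34  32  30  31  25  33  33  45 131 178 188 186 162 148 151
 156 179 187 185 186]
slot x 74 [
[... 178 characters left out ...]
179 180 180 180 180 179 181 181 178 184 181 183 142  57  31  25  26  24
  53  68  69  51  41  27  21  32  27  31 115 176 187 184 184 184 185 185
 186 187 182 182 182]
pin z -45 [178 175 174 177 174 179 177 178 178 177 178 179 147  61  36  60  81  86
  89  87  88  86  89  80  61  40  40  48 134 177 184 165 134 129 128 128
 128 133 175 181 182]
pin z -40 [183 186 184 183 184 184 184 186 185 189 187 188 161  87  71  87  88  87
  91  94  92  88  91  89  86  83  54  83 157 191 190 190 189 190 190 191
 190 190 188 189 189]
pin z -35 [180 181 181 180 181 182 182 180 181 186 157 100  92 101 106 107 107 110
 108 108 111 111 110 111 110 108 105  93 105 167 187 185 183 184 184 183
 184 183 183 181 179]
```

The slot centre reads y ≈ +0.1 and the pin y ≈ -0.5, so +0.6 mm is the right shift. I enter the slot gently, checking force.

```bash
python3 -m crank '{"travel":[[0.3,0.03,-0.5],[0.57,0.02,-1.08],[0.8,0,-1.4],[0.97,-0.02,-1.77],[1.12,-0.04,-2.03]],"turn":[[0,0,0],[0,0,0],[0,0,0],[0,0,0],[0,0,0]],"gripper":[0.9,0.9,0.9,0.9,0.9]}'|sed -n 6p
python3 -c "
from h import *
st()"
python3 -m crank '{"travel":[[0.05,0,-0.09],[0.1,-0.01,-0.17],[0.15,-0.02,-0.26],[0.2,-0.02,-0.35],[0.2,-0.02,-0.35]],"turn":[[0,0,0],[0,0,0],[0,0,0],[0,0,0],[0,0,0]],"gripper":[0.9,0.9,0.9,0.9,0.9]}'|sed -n 6p
python3 -c "
from h import *
st()"
```

```text
finger_force: 78.1
t 21.6 deck mm [83.4  0.7 75.9] roterr deg [-1.0e-01  2.0e-01 -1.8e+02] Fdeck [ 0.1 -0.1 -0.1] w 0.0206 78.1
finger_force: 78.1
t 22.1 deck mm [83.6  0.6 72.3] roterr deg [ 1.0e-01 -2.0e-01  1.8e+02] Fdeck [-0.3  0.  -0.4] w 0.0205 78.1
```

```bash
python3 -m crank '{"travel":[[0.05,0,-0.09],[0.1,-0.01,-0.17],[0.15,-0.02,-0.26],[0.2,-0.02,-0.35],[0.2,-0.02,-0.35]],"turn":[[0,0,0],[0,0,0],[0,0,0],[0,0,0],[0,0,0]],"gripper":[0.9,0.9,0.9,0.9,0.9]}'|sed -n 6p
python3 -c "
from h import *
st()"
python3 -m crank '{"travel":[[0.05,0,-0.09],[0.1,-0.01,-0.17],[0.15,-0.02,-0.26],[0.2,-0.02,-0.35],[0.2,-0.02,-0.35]],"turn":[[0,0,0],[0,0,0],[0,0,0],[0,0,0],[0,0,0]],"gripper":[0.9,0.9,0.9,0.9,0.9]}'|sed -n 6p
python3 -c "
from h import *
st()"
```

```text
finger_force: 78.1
t 22.6 deck mm [83.6  0.7 68.2] roterr deg [-1.0e-01  2.0e-01 -1.8e+02] Fdeck [ 0.3  0.2 -0.6] w 0.0202 78.1
finger_force: 78.1
t 23.1 deck mm [83.5  0.7 64.1] roterr deg [-1.0e-01  2.0e-01 -1.8e+02] Fdeck [-0.2 -0.3 -0.3] w 0.0202 78.1
```

The tip is now about 10 mm below the jaw top with no contact force, so it is in the hole. I go on to the collar.

```bash
python3 -m crank '{"travel":[[0.1,-0.01,-0.17],[0.2,-0.02,-0.35],[0.3,-0.03,-0.52],[0.4,-0.04,-0.69],[0.4,-0.04,-0.69]],"turn":[[0,0,0],[0,0,0],[0,0,0],[0,0,0],[0,0,0]],"gripper":[0.9,0.9,0.9,0.9,0.9]}'|sed -n 6p
python3 -c "
from h import *
st()"
python3 -m crank '{"travel":[[0.05,0,-0.09],[0.1,-0.01,-0.17],[0.15,-0.02,-0.26],[0.15,-0.02,-0.26],[0.15,-0.02,-0.26]],"turn":[[0,0,0],[0,0,0],[0,0,0],[0,0,0],[0,0,0]],"gripper":[0.9,0.9,0.9,0.9,0.9]}'|sed -n 6p
python3 -c "
from h import *
st()"
```

```text
finger_force: 78.1
t 23.6 deck mm [83.5  0.7 56. ] roterr deg [ 1.0e-01 -2.0e-01  1.8e+02] Fdeck [-0.8 -0.1 -0.4] w 0.0202 78.1
finger_force: 79.3
t 24.1 deck mm [83.7  0.8 53.5] roterr deg [  -0.     0.2 -180. ] Fdeck [-1.8 -0.3  6.8] w 0.0204 79.3
```

Collar contact at z 53.5 (expected 53). Now I push the jaw down-slope.

```bash
python3 -m crank '{"travel":[[-0.17,0.02,-0.1],[-0.34,0.04,-0.2],[-0.52,0.06,-0.3],[-0.69,0.08,-0.4],[-0.86,0.1,-0.5]],"turn":[[0,0,0],[0,0,0],[0,0,0],[0,0,0],[0,0,0]],"gripper":[0.9,0.9,0.9,0.9,0.9]}'|sed -n 6p
python3 -c "
from h import *
st()"
python3 -m crank '{"travel":[[-0.09,0.01,-0.05],[-0.17,0.02,-0.1],[-0.26,0.03,-0.15],[-0.26,0.03,-0.15],[-0.26,0.03,-0.15]],"turn":[[0,0,0],[0,0,0],[0,0,0],[0,0,0],[0,0,0]],"gripper":[0.9,0.9,0.9,0.9,0.9]}'|sed -n 6p
python3 -c "
from h import *
st()"
```

```text
finger_force: 78.5
t 24.6 deck mm [74.6  0.9 53.5] roterr deg [ 1.0e-01  2.0e-01 -1.8e+02] Fdeck [6.1 0.  5.5] w 0.0203 78.5
finger_force: 78.5
t 25.1 deck mm [71.6  0.9 53.5] roterr deg [ 1.0e-01  2.0e-01 -1.8e+02] Fdeck [ 5.6 -0.5  4.7] w 0.0201 78.5
```

```bash
for i in 1; do :; done; python3 -m crank '{"travel":[[-0.09,0.01,-0.05],[-0.13,0.015,-0.07],[-0.13,0.015,-0.07],[-0.13,0.015,-0.07],[-0.13,0.015,-0.07]],"turn":[[0,0,0],[0,0,0],[0,0,0],[0,0,0],[0,0,0]],"gripper":[0.9,0.9,0.9,0.9,0.9]}'|sed -n 6p
python3 -c "
from h import *
st()"
python3 -m crank '{"travel":[[-0.09,0.01,-0.05],[-0.13,0.015,-0.07],[-0.13,0.015,-0.07],[-0.13,0.015,-0.07],[-0.13,0.015,-0.07]],"turn":[[0,0,0],[0,0,0],[0,0,0],[0,0,0],[0,0,0]],"gripper":[0.9,0.9,0.9,0.9,0.9]}'|sed -n 6p
python3 -c "
from h import *
st()"
```

```text
finger_force: 78.5
t 25.6 deck mm [70.   0.9 53.5] roterr deg [ 1.0e-01  2.0e-01 -1.8e+02] Fdeck [5.1 1.7 3.6] w 0.0203 78.5
finger_force: 78.3
t 26.1 deck mm [68.9  0.9 53.6] roterr deg [-1.0e-01 -2.0e-01  1.8e+02] Fdeck [7.6 1.3 0.7] w 0.0201 78.3
```

```bash
python3 -m crank '{"travel":[[-0.04,0.01,-0.08],[-0.08,0.01,-0.1],[-0.08,0.01,-0.1],[-0.08,0.01,-0.1],[-0.08,0.01,-0.1]],"turn":[[0,0,0],[0,0,0],[0,0,0],[0,0,0],[0,0,0]],"gripper":[0.9,0.9,0.9,0.9,0.9]}'|sed -n 6p
python3 -c "
from h import *
st()"
python3 -m crank '{"travel":[[-0.04,0.01,-0.03],[-0.09,0.01,-0.05],[-0.09,0.01,-0.05],[-0.09,0.01,-0.05],[-0.09,0.01,-0.05]],"turn":[[0,0,0],[0,0,0],[0,0,0],[0,0,0],[0,0,0]],"gripper":[0.9,0.9,0.9,0.9,0.9]}'|sed -n 6p
python3 -c "
from h import *
st()"
```

```text
finger_force: 79.5
t 26.6 deck mm [68.7  0.9 53.5] roterr deg [ -0.3  -0.2 180. ] Fdeck [10.9 -1.  11. ] w 0.0202 79.5
finger_force: 79.2
t 27.1 deck mm [68.3  1.  53.6] roterr deg [ -0.4  -0.2 180. ] Fdeck [14.4 -0.7  8.1] w 0.0201 79.2
```

```bash
python3 -m crank '{"travel":[[-0.06,0.01,-0.06],[-0.13,0.01,-0.1],[-0.17,0.02,-0.12],[-0.17,0.02,-0.12],[-0.17,0.02,-0.12]],"turn":[[0,0,0],[0,0,0],[0,0,0],[0,0,0],[0,0,0]],"gripper":[0.9,0.9,0.9,0.9,0.9]}'|sed -n 6p
python3 - <<'E'
from h import *
st();f=bot.grab_frame("wrist");p=np.load("stage.npy");g=f["pixels"].astype(float).mean(2).astype(np.float32)
X=list(range(-40,60,2))
for y,z in((0,10),(-15,10),(15,10)):
    q=fproj(f,dk(p,np.array([(x,y,z) for x in X])*.001)).astype(np.float32)
    print(y,list(zip(X,np.round(cv2.remap(g,q[:,:1].copy(),q[:,1:].copy(),cv2.INTER_LINEAR).ravel()).astype(int).tolist())))
E
```

```text
finger_force: 79.3
t 27.6 deck mm [67.5  0.9 53.6] roterr deg [-5.0e-01 -1.0e-01  1.8e+02] Fdeck [20.7  0.1 10.2] w 0.0205 79.3
0 [(-40, 131), (-38, 131), (-36, 132), (-34, 132), (-32, 132), (-30, 140), (-28, 141), (-26, 139), (-24, 140), (-22, 141), (-20, 138), (-18, 137), (-16, 140), (-14, 138), (-12, 139), (-10, 131), (-8, 132), (-6, 134), (-4, 132), (-2, 132), (0, 132), (2, 109), (4, 138), (6, 136), (8, 138), (10, 139), (12, 141), (14, 140), (16, 142), (18, 139), (20, 141), (22, 138), (24, 135), (26, 138), (28, 48), (30, 22), (32, 29), (34, 27), (36, 25), (38, 24), (40, 28), (42, 22), (44, 21), (46, 29), (48, 26), (50, 86), (52, 108), (54, 110), (56, 111), (58, 105)]
-15 [(-40, 133), (-38, 132), (-36, 131), (-34, 131), (-32, 133), (-30, 138), (-28, 68), (-26, 103), (-24, 144), (-22, 139), (-20, 138), (-18, 139), (-16, 141), (-14, 140), (-12, 141), (-10, 140), (-8, 143), (-6, 142), (-4, 142), (-2, 141), (0, 143), (2, 137), (4, 142), (6, 140), (8, 137), (10, 135), (12, 134), (14, 138), (16, 136), (18, 132), (20, 133), (22, 138), (24, 129), (26, 53), (28, 24), (30, 26), (32, 19), (34, 29), (36, 23), (38, 24), (40, 26), (42, 22), (44, 21), (46, 21), (48, 21), (50, 85), (52, 107), (54, 118), (56, 113), (58, 146)]
15 [(-40, 165), (-38, 164), (-36, 165), (-34, 167), (-32, 165), (-30, 163), (-28, 159), (-26, 124), (-24, 142), (-22, 135), (-20, 132), (-18, 138), (-16, 143), (-14, 136), (-12, 143), (-10, 143), (-8, 137), (-6, 138), (-4, 141), (-2, 136), (0, 138), (2, 139), (4, 136), (6, 137), (8, 138), (10, 135), (12, 137), (14, 137), (16, 136), (18, 133), (20, 135), (22, 137), (24, 127), (26, 54), (28, 20), (30, 22), (32, 23), (34, 10), (36, 37), (38, 32), (40, 30), (42, 26), (44, 23), (46, 26), (48, 23), (50, 85), (52, 110), (54, 113), (56, 126), (58, 158)]
```

The jaw face now meets the blank edge (dark from x ≈ 28, no gap) and the load has risen to 21 N with the jaw stopped. I press a little more, ease off, release and back away.

```bash
python3 -m crank '{"travel":[[-0.07,0.01,-0.04],[-0.14,0.02,-0.08],[-0.14,0.02,-0.08],[-0.14,0.02,-0.08],[-0.14,0.02,-0.08]],"turn":[[0,0,0],[0,0,0],[0,0,0],[0,0,0],[0,0,0]],"gripper":[0.9,0.9,0.9,0.9,0.9]}'|sed -n 6p
python3 -c "
from h import *
st()"
python3 -m crank '{"travel":[[0.09,-0.01,0.05],[0.17,-0.02,0.1],[0.21,-0.02,0.12],[0.21,-0.02,0.12],[0.21,-0.02,0.12]],"turn":[[0,0,0],[0,0,0],[0,0,0],[0,0,0],[0,0,0]],"gripper":[0.9,0.9,0.9,0.9,0.9]}'|sed -n 6p
python3 -c "
from h import *
st()"
```

```text
finger_force: 80.0
t 28.15 deck mm [65.5  1.1 53.6] roterr deg [ -0.5  -0.2 180. ] Fdeck [18.3 -0.7 13.1] w 0.0203 80.0
finger_force: 80.2
t 28.65 deck mm [66.2  1.1 53.5] roterr deg [   0.3    0.2 -180. ] Fdeck [ 8.5 -1.9 17.8] w 0.0204 80.2
```

```bash
python3 -m crank '{"travel":[[0.08,-0.01,0.05],[0.15,-0.02,0.09],[0.15,-0.02,0.09],[0.15,-0.02,0.09],[0.15,-0.02,0.09]],"turn":[[0,0,0],[0,0,0],[0,0,0],[0,0,0],[0,0,0]],"gripper":[0.9,0.9,0.9,0.9,0.9]}'|sed -n 6p
cat > chk.py <<'E'
from h import *
st();f=bot.grab_frame("wrist");p=np.load("stage.npy");g=f["pixels"].astype(float).mean(2).astype(np.float32)
X=list(range(-32,60,2))
for y,z in((0,10),(-15,10),(15,10)):
    q=fproj(f,dk(p,np.array([(x,y,z) for x in X])*.001)).astype(np.float32)
    a=np.round(cv2.remap(g,q[:,:1].copy(),q[:,1:].copy(),cv2.INTER_LINEAR).ravel()).astype(int).tolist()
    print(y,X[0],a[:6],"0:",a[14:20],"22:",a[27:34],"46:",a[39:])
E
python3 chk.py
```

```text
finger_force: 80.4
t 29.15 deck mm [66.6  1.  53.4] roterr deg [ 1.0e-01  2.0e-01 -1.8e+02] Fdeck [ 3.3 -1.6 20.9] w 0.0205 80.4
0 -32 [131, 133, 141, 139, 139, 142] 0: [129, 131, 130, 109, 135, 137] 22: [135, 136, 140, 46, 18, 21, 24] 46: [25, 16, 80, 104, 110, 110, 106]
-15 -32 [132, 141, 69, 96, 143, 137] 0: [141, 139, 140, 138, 138, 139] 22: [137, 132, 47, 28, 21, 26, 23] 46: [23, 24, 85, 103, 123, 122, 140]
15 -32 [165, 168, 170, 113, 139, 136] 0: [137, 138, 135, 138, 138, 138] 22: [139, 133, 50, 27, 20, 27, 23] 46: [25, 24, 81, 103, 107, 107, 154]
```

```bash
python3 -m crank '{"travel":[[0.02,0,0.05],[0.02,0,0.06],[0.02,0,0.06],[0.02,0,0.06],[0.02,0,0.06]],"turn":[[0,0,0],[0,0,0],[0,0,0],[0,0,0],[0,0,0]],"gripper":[0.9,0.9,0.7,0.4,0]}' 20 |sed -n 5,6p
python3 -m crank '{"travel":[[0,0,0],[0,0,0],[0,0,0],[0,0,0],[0,0,0]],"turn":[[0,0,0],[0,0,0],[0,0,0],[0,0,0],[0,0,0]],"gripper":[0,0,0,0,0]}'|sed -n 5,6p
python3 chk.py
python3 -m crank '{"travel":[[-0.5,0.06,0.87],[-1.5,0.17,2.6],[-2.5,0.28,4.3],[-3.5,0.4,6],[-4.5,0.5,7.8]],"turn":[[0,0,0],[0,0,0],[0,0,0],[0,0,0],[0,0,0]],"gripper":[0,0,0,0,0]}'|sed -n 2,6p
python3 - <<'E'
from h import *
import pickle
s=st();f=bot.grab_frame("wrist");pickle.dump(f,open("w7.pkl","wb"));p=np.load("stage.npy");g=f["pixels"].astype(float).mean(2).astype(np.float32)
# pin: profile along width at several heights and x~71
Y=list(range(-22,23,2));print(Y)
for h in(32,40,50,60,70,80,90,97,102):
    q=fproj(f,dk(p,np.array([(71-11,y,h-0) for y in Y])*.001)).astype(np.float32)
    print(h,np.round(cv2.remap(g,q[:,:1].copy(),q[:,1:].copy(),cv2.INTER_LINEAR).ravel()).astype(int))
# predicted cap centre & sub image
for x in(69,71,73): print(x,fproj(f,dk(p,np.array([(x,0,98)])*.001)),fproj(f,dk(p,np.array([(x,0,36)])*.001)))
u,v=np.round(fproj(f,dk(p,np.array([(71,0,98)])*.001))[0]).astype(int)
for r in g[v-40:v+24:3,u-36:u+37:3].astype(int): print(" ".join("%3d"%a for a in r))
E
```

```text
grip_width: 0.0537
finger_force: 0.0
grip_width: 0.0856
finger_force: 0.0
t 30.2 deck mm [66.4  0.8 53.2] roterr deg [ 1.0e-01 -2.0e-01  1.8e+02] Fdeck [ 0.6  0.2 -0.2] w 0.0856 0.0
0 -32 [123, 116, 131, 128, 129, 130] 0: [121, 120, 121, 110, 129, 125] 22: [126, 125, 130, 70, 28, 26, 24] 46: [26, 17, 78, 96, 101, 101, 101]
-15 -32 [124, 120, 64, 77, 136, 127] 0: [129, 129, 128, 128, 129, 129] 22: [127, 118, 68, 24, 17, 26, 24] 46: [16, 20, 78, 101, 105, 123, 132]
15 -32 [152, 149, 143, 142, 183, 177] 0: [181, 184, 183, 182, 180, 182] 22: [129, 125, 74, 20, 22, 22, 35] 46: [27, 21, 78, 124, 144, 144, 142]
position: [0.5624, 0.0291, 0.2211]
tool_rot: [3.14, 0.523, 3.03]
force: [0.1, -0.5, 0.1]
grip_width: 0.0854
finger_force: 0.0
t 30.75 deck mm [ 66.    0.9 144.1] roterr deg [-1.0e-01  2.0e-01 -1.8e+02] Fdeck [ 0.2 -0.4  0. ] w 0.0854 0.0
[-22, -20, -18, -16, -14, -12, -10, -8, -6, -4, -2, 0, 2, 4, 6, 8, 10, 12, 14, 16, 18, 20, 22]
32 [166 167 167 168 118  91  94  99  98  77  36  35  37  55  97 101 123 100
 160 169 166 169 167]
40 [162 162 165 158 109  97  99  82   3  22  16  31  18  
[... 2414 characters left out ...]

166 163 166 165 161 167 165 166 167  97  10  36  43  46  29 113 171 169 165 167 166 167 167 166 168
163 160 161 163 162 165 168 166 163 104  81  81  82  82  88 118 156 105 105 164 166 166 164 163 167
166 163 163 164 167 168 168 166 168 181  70  73  72  69  65 177 169 167 165 166 168 168 167 170 165
 82  91 166 168 166 170 170 171 173 162 163 161 163 157 157 164 173 170 174 173 175 172 176  77  79
 82  78 165 163 164 166 164 165 167 165 167 165 168 165 165 167 167 167 170 167 165 166 179  82  87
100 151 168 169 168 170 166 167 171 169 171 170 167 169 170 172 167 171 172 169 170 166 171 133  98
165 164 166 164 165 165 168 168 166 167 167 168 168 169 171 172 169 170 170 169 171 169 172 175 177
```

The pin stands and the blank and jaw are unchanged. The cap appears about 2–3 mm down-slope of upright, so the pin may lean a little in its clearance. I'll press gently on the cap with closed fingers to make sure the collar is flat.

```bash
python3 -m crank '{"travel":[[0.34,-0.04,0.2],[0.34,-0.04,0.2],[1,-0.1,-0.9],[1.7,-0.2,-2.1],[2.2,-0.25,-3.0]],"turn":[[0,0,0],[0,0,0],[0,0,0],[0,0,0],[0,0,0]],"gripper":[1,1,1,1,1]}'|sed -n 5,6p
python3 -c "
from h import *
st()"
python3 -m crank '{"travel":[[0.1,-0.01,-0.17],[0.2,-0.02,-0.35],[0.25,-0.02,-0.43],[0.27,-0.02,-0.47],[0.3,-0.03,-0.52]],"turn":[[0,0,0],[0,0,0],[0,0,0],[0,0,0],[0,0,0]],"gripper":[1,1,1,1,1]}'|sed -n 5,6p
python3 -c "
from h import *
st()"
```

```text
grip_width: 0.0122
finger_force: 0.0
t 31.3 deck mm [ 69.7   0.6 104.7] roterr deg [  0.2  -0.2 180. ] Fdeck [ 0.8  0.2 -0.2] w 0.0122 0.0
grip_width: 0.0003
finger_force: 0.0
t 31.8 deck mm [ 70.6   0.8 100.5] roterr deg [  0.   -0.2 180. ] Fdeck [ 0.4 -0.7  0.1] w 0.0003 0.0
```

```bash
python3 -m crank '{"travel":[[0.05,0,-0.09],[0.1,-0.01,-0.17],[0.1,-0.01,-0.17],[0.1,-0.01,-0.17],[0.1,-0.01,-0.17]],"turn":[[0,0,0],[0,0,0],[0,0,0],[0,0,0],[0,0,0]],"gripper":[1,1,1,1,1]}'|sed -n 5,6p
python3 -c "
from h import *
st()"
python3 -m crank '{"travel":[[0.03,0,-0.05],[0.05,0,-0.09],[0.05,0,-0.09],[0.05,0,-0.09],[0.05,0,-0.09]],"turn":[[0,0,0],[0,0,0],[0,0,0],[0,0,0],[0,0,0]],"gripper":[1,1,1,1,1]}'|sed -n 5,6p
python3 -c "
from h import *
st()"
```

```text
grip_width: -0.0002
finger_force: 5.5
t 32.3 deck mm [71.3  1.1 98.8] roterr deg [ 1.0e-01  2.0e-01 -1.8e+02] Fdeck [ 1.4 -0.1 11. ] w -0.0002 5.5
grip_width: -0.0001
finger_force: 13.6
t 32.8 deck mm [72.2  1.4 98.4] roterr deg [   0.3    0.2 -180. ] Fdeck [ 5.2 -1.3 27.7] w -0.0001 13.6
```

The cap stops the fingers at z 98.4 (home is 98), so the pin is fully seated. I retreat and do a final check.

```bash
python3 -m crank '{"travel":[[-0.5,0.06,0.87],[-1.5,0.17,2.6],[-2.7,0.3,4.4],[-3.7,0.4,6.1],[-4.7,0.5,7.8]],"turn":[[0,0,0],[0,0,0],[0,0,0],[0,0,0],[0,0,0]],"gripper":[1,1,1,1,1]}'|sed -n 2,6p
python3 - <<'E'
from h import *
import pickle
s=st();p=np.load("stage.npy")
exec(open("chk.py").read().split("\n",1)[1].split(";",1)[1])
q=fproj(f,dk(p,np.array([(x,0,98) for x in(66,71)])*.001));print("pred cap x66,x71",q)
u,v=np.round(q[1]).astype(int);w=g[v-30:v+16,u-10:u+11]
ys,xs=np.nonzero(w>130);n,l,stt,c=cv2.connectedComponentsWithStats((w>130).astype(np.uint8));print([(stt[i,4],c[i]+[u-10,v-30]) for i in range(1,n) if stt[i,4]>30])
t=bot.grab_frame("top");t0=pickle.load(open("fr.pkl","rb"))[0];d=np.abs(t["pixels"].astype(int)-t0["pixels"]).max(2)>45
n,l,a,c=cv2.connectedComponentsWithStats(d.astype(np.uint8));print([(a[i].tolist()) for i in range(1,n) if a[i,4]>12])
E
```

```text
position: [0.5419, 0.0311, 0.2614]
tool_rot: [3.14, 0.523, 3.03]
force: [0.3, 0.3, 0.6]
grip_width: -0.0003
finger_force: 0.0
t 33.3 deck mm [ 68.3   0.7 189.3] roterr deg [-1.0e-01  2.0e-01 -1.8e+02] Fdeck [0.5 0.3 0.4] w -0.0003 0.0
0 -32 [124, 114, 128, 127, 128, 133] 0: [123, 121, 123, 114, 127, 130] 22: [163, 140, 137, 66, 29, 33, 36] 46: [29, 87, 105, 104, 100, 101, 94]
-15 -32 [128, 125, 86, 116, 140, 130] 0: [133, 132, 132, 133, 134, 129] 22: [131, 126, 104, 21, 23, 19, 27] 46: [28, 95, 142, 142, 142, 141, 145]
15 -32 [156, 159, 157, 206, 219, 213] 0: [187, 187, 184, 189, 186, 185] 22: [163, 132, 107, 21, 28, 37, 38] 46: [25, 111, 183, 173, 172, 169, 172]
pred cap x66,x71 [[254.18278969 192.80941588]
 [254.18525166 198.43059438]]
[(np.int32(160), array([254.7625, 192.5125])), (np.int32(32), array([244.625  , 206.59375]))]
[[248, 164, 6, 4, 13], [243, 168, 14, 13, 76], [190, 183, 83, 89, 4943], [161, 207, 8, 15, 20], [237, 295, 26, 17, 259], [263, 303, 9, 8, 25], [226, 321, 83, 63, 1398], [255, 345, 28, 17, 56], [248, 360, 16, 15, 118], [282, 362, 5, 10, 17], [231, 370, 10, 14, 94], [217, 373, 11, 11, 48], [263, 380, 20, 4, 30]]
```

The blank, jaw and other objects look right. One quick numeric check of the pin's lean: collar position against cap position.

```bash
python3 - <<'E'
from h import *
p=np.load("stage.npy");f=bot.grab_frame("wrist");g=f["pixels"].astype(float).mean(2)
for x in(66,68,70): print(x,"collar ctr",fproj(f,dk(p,[[x*.001,0,.036]]))[0],"+-15y u",fproj(f,dk(p,[[x*.001,-.015,.036],[x*.001,.015,.036]]))[:,0],"front",fproj(f,dk(p,[[(x-15)*.001,0,.036]]))[0],"handle base",fproj(f,dk(p,[[x*.001,0,.036],[x*.001,-.011,.036]]))[:,0])
print("plate front",fproj(f,dk(p,[[.045,0,.03],[.045,-.04,.03]])), "slot back",fproj(f,dk(p,[[.117,0,.03]])))
c=int(round(fproj(f,dk(p,[[.069,0,.036]]))[0][1]))
for v in range(c-22,c+20,1): print(v," ".join("%3d"%a for a in g[v,228:281:2]))
E
```

```text
66 collar ctr [254.0589606  171.47739774] +-15y u [239.58327653 268.5325182 ] front [254.04827196 157.33261822] handle base [254.0589606 243.4397923]
68 collar ctr [254.06036226 173.3376465 ] +-15y u [239.61116557 268.50744049] front [254.0497144  159.23725807] handle base [254.06036226 243.46063791]
70 collar ctr [254.06175814 175.19147133] +-15y u [239.63932592 268.48208003] front [254.05115168 161.13638719] handle base [254.06175814 243.48168116]
plate front [[254.03385451 150.45757661]
 [215.65821042 150.71663064]] slot back [[254.0825439  214.49620252]]
152 172 179 175 176 178 156 155 100 104 104 101 102 101 102 105  99 132 128 154 180 177 177 176 176 175 175 173
153 174 173 175 174 176 167 152  96 105 105 102  99 103 107 100  97 130 127 153 171 175 170 172 171 173 175 171
154 172 172 167 173 168 155 152  96 100 102 103  99 103 101 101 102 132 125 156 169 169 170 169 173 171 167 173
155 173 173 173 173 159 145 151  95 104 101 104 102 100 102 103  99 133 127 156 169 173 172 169 169 172 169 168
156 171 170 169 170 165 157 148  92 102 101 101 107 103  99 101 100 116 128 154 171 170
[... 3468 characters left out ...]
 138 175 176 176 175 175 171
188 168 164 167 168 164 166 173  53  37  31 132 180 178 174 172 176 190  63  27  26 144 176 174 172 172 168 167
189 164 161 161 165 163 169 171  99  31  24 148 177 174 173 170 169 186 104  36  30 111 122 136 166 170 169 168
190 166 167 166 165 171 170 178 108  32  22 154 176 175 174 172 172 184 114  29  21 146 151 157 176 171 168 171
191 169 169 174 171 172 172 177 105  29  25 153 179 176 176 173 176 185 112  30  16 166 179 176 177 176 178 176
192 172 170 168 176 173 175 179 136  21  20 153 180 178 177 170 176 184  97  43  19 182 175 177 176 175 174 178
193 164 170 170 168 167 171 170 146  22  31 148 178 176 172 174 182 189  59  40  25 190 176 175 172 175 172 175
```

The cap could indicate a lean of about 3°. The scene camera looks along the level width, so it can show the lean directly.

```bash
python3 - <<'E'
from h import *
import pickle
p=np.load("stage.npy");f=bot.grab_frame("scene");g=f["pixels"].astype(float).mean(2)
a,b=proj(f,dk(p,[[.070,0,.038],[.070,0,.097]]));print(a,b,"pred angle",np.degrees(np.arctan2(*(b-a)[::-1])))
n=(b-a)/np.linalg.norm(b-a);m=np.array([-n[1],n[0]]);L=np.linalg.norm(b-a)
C=[]
for t in np.linspace(-.1,1.15,16):
    k=np.arange(-12,12.5,.5);q=(a+t*(b-a)+k[:,None]*m).astype(np.float32)
    v=cv2.remap(g.astype(np.float32),q[:,:1].copy(),q[:,1:].copy(),cv2.INTER_LINEAR).ravel()
    print("%.2f"%t,np.round(v[::2]).astype(int))
E
```

```text
[297.70577719 190.17263172] [287.77604893 172.46613528] pred angle -119.28352385270755
-0.10 [154 139 128 140 118  96  77  73  83  93 100 104 123 136 159 158 161 140
 141 134 137 131 131 136 140]
-0.02 [211 210 211 211 208 186 152 119  66  10  11   9  17  13  43  81 135 143
 143 141 138 140 144 144 141]
0.07 [211 211 211 211 212 212 203 160  74  18  12  11  13  12  13  81 159 184
 186 186 191 188 195 174 138]
0.15 [212 212 211 211 211 212 211 162  63  10  10  11  15  15  17  87 179 211
 210 210 210 210 188 132  95]
0.23 [212 210 210 210 210 211 210 172  66  15  10   8   9  16  18  68 173 206
 209 210 210 205 167 115  83]
0.32 [211 210 210 209 210 210 202 139  34  10  13  12  13  15  30 113 196 209
 210 209 209 210 198 165 135]
0.40 [208 209 210 210 211 211 207 145  47  11  11  11  13  15  25 101 189 209
 210 209 210 210 210 211 206]
0.48 [208 208 209 210 211 210 191 106  26   8   8  12  12  11  20 100 188 208
 208 208 209 210 209 210 206]
0.57 [208 209 210 209 209 208 203 120  33  11  10  13  10  16  27 111 189 209
 209 209 209 206 198 168 121]
0.65 [209 209 209 210 204 202 185 105  24   9  10  13  13  16  20 138 200 209
 204 197 174 132  99  94  93]
0.73 [207 203 197 165 128 137 165 101  22  11   8  10  15  16  32 120 186 169
 119 101 119 125 112  97  94]
0.82 [167 128 125 128 141 153 131  67   7  11  12  10  14  16  24  56  82  96
 111 117 122 126 124 114  98]
0.90 [133 145 160 163 160 153 129  68  14  10   6  11  12  14  20  55  89  92
  98 112 118 123 126 123 113]
0.98 [164 162 162 160 160 157 138  81  43  42  53  46  39  22  37  81  95  94
  94 100 112 117 121 127 124]
1.07 [161 160 158 158 158 156 151 139 117 111  98  95 109  93 106 118 106  97
  93  93 101 111 118 123 128]
1.15 [160 160 157 158 159 160 156 152 122  93  93 105 116 122 125 126 119 105
  96  94  94  97 111 119 123]
```

Both estimates give a lean of about 2–3°, which is within the pin's 1 mm hole clearance. The height check shows the pin home, and the jaw is tight on the blank. Meddling further could loosen the jaw, so I hand it in.

```bash
python3 -c "
from workcell import bot
print(bot.job_done())"
```

```text
the job is handed in; nothing more can be done
None
```

I handed the job in at about 33 s. The large blank lies flat against both dowels, with the jaw pushed tight onto it under roughly 20 N. The pin is seated to the collar and left standing in the jaw. It leans about 2–3° down-slope, within its hole clearance; I left that, since straightening it could have loosened the jaw.

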